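Fill the revolving egg keeper

TASK

Swing the egg keeper's shutter open, move all the eggs from the rack into the keeper, one to a cup, pointed end up, keeping the eggs that are already in it, and swing the shutter fully shut again. Only the cup in the bay can be loaded, so click the turntable round by its knob to bring up the next empty cup, and leave it resting on a click stop. Handle the eggs gently, letting each one settle in its cup before you let go, and leave the bowl, chopstick rest, sushi mold and food cup where they are.

Things in the scene. Friction and masses are not known exactly. Their poses are not given: they have to be found in the camera images.
- keeper: Egg keeper, fixed to the board: round steel base 280 mm across, 14 mm high; on it a white turntable with six egg cups, 90 mm from its axis and 60 degrees apart, under a fixed clear plastic cover with a flat roof 98 mm above the board. The cover leaves one bay, a wedge of 88 degrees centred on the keeper's -x side, open above and outwards; it bars all other cups. Origin: centre of underside.
- turntable (a joint): Turntable angle (rad) about the vertical axis through the keeper's origin, growing counter-clockwise from above, 0 at the start; turns endlessly either way. A spring click stop holds it at each multiple of 1.047 rad (60 degrees), where a cup stands squarely in the bay; leaving a stop takes about 0.1 N m; let go between two stops, it swings to within 0.02 rad of the nearer one.
- knob (a point): Grip point of the turning knob, on the turntable's axis, 130 mm above the board. The knob is an upright dark wooden bar, 46 mm long, 14 mm thick, reaching from 108 to 144 mm above the board, above a 68 mm hole in the cover's roof. Its length runs along the line from cup0 to cup3 and turns with the turntable.
- shutter (a joint): Angle (rad) of the clear shutter that closes the bay: a 94 degree wedge of roof (top 103 mm above the board) and side wall (138 mm from the axis) that swings round the keeper's axis over the outside of the cover. 0 = closed (against its stop, bay covered), growing counter-clockwise from above to 1.66 = fully open (stop, bay clear). It stays where it is left; about 1 N at its knob moves it.
- shutter_knob (a point): Grip point of the shutter's small round wooden knob: 95 mm from the keeper's axis, 126 mm above the board; the knob is 18 mm across and reaches up to 136 mm. With the shutter closed it stands over the middle of the bay; it moves on a circle about the keeper's axis (the knob point lies on that axis).
- bay (a point): Fixed point in the middle of the keeper's bay, 90 mm from the axis and 54 mm above the board: where the centre of an egg is when it sits in the cup in the bay.
- rack: Loose clear plastic egg rack (0.4 kg) with one row of four egg cups: base plate 252 x 68 x 8 mm, row along its x axis, cups at x = -87, -29, 29 and 87 mm. Origin: centre of the underside. Its cups are like the keeper's, rims 24 mm above the board; an egg sitting in one has its centre 40 mm above the board.
- cup0 (a point): Seat of keeper cup 0 (turns with the turntable; cup numbers run counter-clockwise): where the centre of an egg sitting in this cup is, 54 mm above the board. The cup is a white plastic cone 41 mm across at the rim, its rounded rim 16 to 18 mm below this point, its foot (the turntable's top) 32 mm below.
- cup1 (a point): Seat of keeper cup 1 (turns with the turntable; cup numbers run counter-clockwise): where the centre of an egg sitting in this cup is, 54 mm above the board. The cup is a white plastic cone 41 mm across at the rim, its rounded rim 16 to 18 mm below this point, its foot (the turntable's top) 32 mm below.
- cup2 (a point): Seat of keeper cup 2 (turns with the turntable; cup numbers run counter-clockwise): where the centre of an egg sitting in this cup is, 54 mm above the board. The cup is a white plastic cone 41 mm across at the rim, its rounded rim 16 to 18 mm below this point, its foot (the turntable's top) 32 mm below.
- cup3 (a point): Seat of keeper cup 3 (turns with the turntable; cup numbers run counter-clockwise): where the centre of an egg sitting in this cup is, 54 mm above the board. The cup is a white plastic cone 41 mm across at the rim, its rounded rim 16 to 18 mm below this point, its foot (the turntable's top) 32 mm below.
- cup4 (a point): Seat of keeper cup 4 (turns with the turntable; cup numbers run counter-clockwise): where the centre of an egg sitting in this cup is, 54 mm above the board. The cup is a white plastic cone 41 mm across at the rim, its rounded rim 16 to 18 mm below this point, its foot (the turntable's top) 32 mm below.
- cup5 (a point): Seat of keeper cup 5 (turns with the turntable; cup numbers run counter-clockwise): where the centre of an egg sitting in this cup is, 54 mm above the board. The cup is a white plastic cone 41 mm across at the rim, its rounded rim 16 to 18 mm below this point, its foot (the turntable's top) 32 mm below.
- egg0: Brown egg, 44 mm across and 54 mm tall, 58 g, that stands blunt end down in the rack at the start (absent in some starts). Origin: centre of its widest section, 22 mm above its blunt end and 32 mm below its pointed end; z along its length, pointed end up.
- egg1: Brown egg, 44 mm across and 54 mm tall, 58 g, that stands blunt end down in the rack at the start (absent in some starts). Origin: centre of its widest section, 22 mm above its blunt end and 32 mm below its pointed end; z along its length, pointed end up.
- egg2: Brown egg, 44 mm across and 54 mm tall, 58 g, that stands blunt end down in the rack at the start (absent in some starts). Origin: centre of its widest section, 22 mm above its blunt end and 32 mm below its pointed end; z along its length, pointed end up.
- egg3: Brown egg, 44 mm across and 54 mm tall, 58 g, that stands blunt end down in the rack at the start (absent in some starts). Origin: centre of its widest section, 22 mm above its blunt end and 32 mm below its pointed end; z along its length, pointed end up.
- kept0: Egg of the same kind that already stands in a cup of the keeper at the start (absent in some starts). Origin and axes as for the other eggs.
- kept1: Egg of the same kind that already stands in a cup of the keeper at the start (absent in some starts). Origin and axes as for the other eggs.
- kept2: Egg of the same kind that already stands in a cup of the keeper at the start (absent in some starts). Origin and axes as for the other eggs.
- bowl: Stainless mixing bowl, 140 mm across, 62 mm high; not to be disturbed. Origin: centre of the underside.
- leafrest: Leaf-shaped ceramic chopstick rest, about 64 x 26 x 10 mm; not to be disturbed. Origin: centre of the underside.
- sushimold: Round translucent sushi mold, 64 mm across, 52 mm high with its knob; not to be disturbed. Origin: centre of the underside.
- siliconecup: Green silicone food cup, 70 mm across, 32 mm high; not to be disturbed. Origin: centre of the underside.
Things that resemble listed ones, but are neither listed nor needed, are in the scene too. What is shaped like the egg0 but blue or red is not meant.

How it is judged (in metres and radians):
At the end, for the whole second after the job is handed in: Every egg present sits still in a cup of the keeper: its centre within 8 mm of the cup's seat point and its long axis within 0.5 rad of vertical; and the turntable rests on a click stop, with one cup's seat point within 8 mm of the bay point; and the shutter is shut (joint below 0.08 rad) ((distance between egg0 and cup0 below 0.008 m or distance between egg0 and cup1 below 0.008 m or distance between egg0 and cup2 below 0.008 m or distance between egg0 and cup3 below 0.008 m or distance between egg0 and cup4 below 0.008 m or distance between egg0 and cup5 below 0.008 m) and angle between each of egg0, egg1, egg2, egg3, kept0, kept1, kept2's own z axis and vertical below 0.5 rad and linear speed of each of egg0, egg1, egg2, egg3, kept0, kept1, kept2 below 0.03 m/s and (distance between egg1 and cup0 below 0.008 m or distance between egg1 and cup1 below 0.008 m or distance between egg1 and cup2 below 0.008 m or distance between egg1 and cup3 below 0.008 m or distance between egg1 and cup4 below 0.008 m or distance between egg1 and cup5 below 0.008 m) and (distance between egg2 and cup0 below 0.008 m or distance between egg2 and cup1 below 0.008 m or distance between egg2 and cup2 below 0.008 m or distance between egg2 and cup3 below 0.008 m or distance between egg2 and cup4 below 0.008 m or distance between egg2 and cup5 below 0.008 m) and (distance between egg3 and cup0 below 0.008 m or distance between egg3 and cup1 below 0.008 m or distance between egg3 and cup2 below 0.008 m or distance between egg3 and cup3 below 0.008 m or distance between egg3 and cup4 below 0.008 m or distance between egg3 and cup5 below 0.008 m) and (distance between kept0 and cup0 below 0.008 m or distance between kept0 and cup1 below 0.008 m or distance between kept0 and cup2 below 0.008 m or distance between kept0 and cup3 below 0.008 m or distance between kept0 and cup4 below 0.008 m or distance between kept0 and cup5 below 0.008 m) and (distance between kept1 and cup0 below 0.008 m or distance between kept1 and cup1 below 0.008 m or distance between kept1 and cup2 below 0.008 m or distance between kept1 and cup3 below 0.008 m or distance between kept1 and cup4 below 0.008 m or distance between kept1 and cup5 below 0.008 m) and (distance between kept2 and cup0 below 0.008 m or distance between kept2 and cup1 below 0.008 m or distance between kept2 and cup2 below 0.008 m or distance between kept2 and cup3 below 0.008 m or distance between kept2 and cup4 below 0.008 m or distance between kept2 and cup5 below 0.008 m) and (distance between bay and cup0 below 0.008 m or distance between bay and cup1 below 0.008 m or distance between bay and cup2 below 0.008 m or distance between bay and cup3 below 0.008 m or distance between bay and cup4 below 0.008 m or distance between bay and cup5 below 0.008 m) and value of joint shutter below 0.08 rad); the robot touches nothing.
It fails at once if an egg is let go above the bay and drops into its cup (falls free faster than 0.45 m/s, a drop of about 10 mm) ((horizontal distance between egg0 and bay below 0.05 m and linear speed of egg0 above 0.45 m/s and contact force between egg0 and the fingers below 0.05 N) or (horizontal distance between egg1 and bay below 0.05 m and linear speed of egg1 above 0.45 m/s and contact force between egg1 and the fingers below 0.05 N) or (horizontal distance between egg2 and bay below 0.05 m and linear speed of egg2 above 0.45 m/s and contact force between egg2 and the fingers below 0.05 N) or (horizontal distance between egg3 and bay below 0.05 m and linear speed of egg3 above 0.45 m/s and contact force between egg3 and the fingers below 0.05 N) or (horizontal distance between kept0 and bay below 0.05 m and linear speed of kept0 above 0.45 m/s and contact force between kept0 and the fingers below 0.05 N) or (horizontal distance between kept1 and bay below 0.05 m and linear speed of kept1 above 0.45 m/s and contact force between kept1 and the fingers below 0.05 N) or (horizontal distance between kept2 and bay below 0.05 m and linear speed of kept2 above 0.45 m/s and contact force between kept2 and the fingers below 0.05 N)).
It fails at once if an egg is pressed or knocked against the keeper with more than 45 N (contact force between any of egg0, egg1, egg2, egg3, kept0, kept1, kept2 and keeper above 45 N).
It fails at once if the mixing bowl, chopstick rest, sushi mold or silicone cup is pushed more than 40 mm (distance of any of bowl, leafrest, sushimold, siliconecup from where it was at the start of the episode above 0.04 m).
Of egg0, egg1, egg2, egg3 only 3 to 4 are there at a start; the rules pass over those that are not, and their reading is None.
Of kept0, kept1, kept2 only 1 to 2 are there at a start; the rules pass over those that are not, and their reading is None.
At some moment in a run one of rack may be knocked a few centimetres aside while the robot is not near it.
It also fails if it takes over 210 s, if anything falls off the work surface, if the arm or the gripper's body presses on something with over 40 N, if the wrist force passes 120 N, or if a joint passes its speed limit or range.

ROBOT

A 6-joint arm with a two-finger parallel gripper is mounted at the origin on the work surface. World frame = base frame: x ahead of the robot, y to its left, z up, the work surface at z = 0. Lengths are in mm, angles in rad, forces in N, time in s.
With the tool pointing down it reaches from about 400 to 925 mm from the base axis. Payload 3.4 kg.
Tool frame: the origin (TCP) lies at the very end of the fingers, on their centre line; the grasp point (between the pads) lies 19 mm behind it; z points along the fingers, y is the direction in which the jaws open and shut (so a half turn about z gives the same grasp; the last joint's range is limited). The gripper opens to 85 mm and grips with 20 to 120 N. Pads are 22 mm wide; open, the fingers measure 114 mm over their backs; the gripper's body (76 mm by 85 mm) begins 54 mm behind the grasp point. The pads swing forward as they close: fully open they stand 13 mm farther back than shut.
Start: joints at [1.179, 0.307, 1.506, -0, 1.328, -0.073], TCP at [179.698, 546.205, 231.305] pointing down, gripper open.
Joint ranges: [-3.12, 3.12], [-1.05, 2.28], [0.14, 2.33], [-1.42, 4.57], [0.1, 2.73], [-2.68, 2.68]. Speed limits (rad/s): [2.57, 2.57, 3.14, 3.14, 3.14, 3.14].

INTERFACE

Orientations are given as a rotation vector (axis times angle).
In Python, from station import robot, viewer, order gives the robot as it stands.
- The arm moves only by the shell command python3 -m crank 'ROWS'. ROWS is JSON, a list of rows, each an object of numbers: "grip": the finger opening in m, from 0 to 0.0854; "x", "y", "z": the shift along the tool's x, y, z in m; "spin": the turn about the tool's z in rad. A call has 1 to 12 rows; each row shifts and turns the commanded pose from where the row before left it, along the tool's axes as they then stand; what a row does not reach is not made up. A row lasts 1/12 s, in which the tool goes at most 41.7 mm and 7.16 degrees, less where a joint would pass 70% of its speed; a pose out of reach is approached as far as the arm can. A call with a gripper value outside its range is refused whole. The fingers move at their own pace and stop on an object; the grip force is fixed at half the most. Time passes only in rows, so rows that do not move let the fingers close. It gives the time, the measured TCP pose, the force and the opening at its end, in the units of the state.
- robot.get_state(): the state, without advancing time (a new reading comes with each control period).
- viewer.read_camera(name): name is "scene" or "side" or "wrist"; returns (picture, depth): 384x512x3 uint8, red, green, blue; 384x512 float32, mm along the optical axis (not along the pixel's ray), 0 where there is no reading.
- viewer.calibration(name): a dict with "camera_matrix" (3x3 intrinsics, pixels), "pose" (4x4, takes a point from camera to world coordinates). Camera axes: x right, y down, z forward; pixel columns grow to the right and rows downward; lengths in mm; the calibration is good to about 2 mm. A picture is of the moment at which its call begins: read the wrist's pose just before it. calibration takes no time and is no camera call; for the wrist camera it gives the pose at the moment of the call.
- order.finish_job(): hands the job in, once; it reports no verdict.
The state is a dict: "t": time; "q": joint angles; "dq": joint speeds; "tau": joint torques, N m; "ee_pos": TCP position; "tcp_rot": TCP orientation; "force": force on the tool from outside, world axes, zero at the start; "wrist_torque": the same for the moment, N m; "grip_width": opening from 0.0 (shut) to 1.0 (fully open).
Only numpy, scipy, OpenCV 4.12 (cv2) and the standard library are available. Lean on these libraries where they do the work, as an engineer would, in place of code of your own. Each camera call takes 0.05 s, during which the arm holds its last target. There are 200 camera calls.

## Working session

There is one attempt and no reset: what is moved stays moved. The work goes in short steps, Python scripts to look and compute and a shell command to move; the robot and the scene stay as the last step left them, time stands still between calls to the robot, and variables do not carry over. Pictures are saved under pics/ and viewed, about 12 in all and at most 16, crops included, and the job is handed in when it is done.

```bash
mkdir -p pics; ls
cat > h.py <<'E'
import numpy as np, cv2
from station import robot, viewer, order
def snap(n):
    c=viewer.calibration(n); p,d=viewer.read_camera(n); return p,d,np.array(c["camera_matrix"]),np.array(c["pose"])
def cloud(d,K,T):
    v,u=np.indices(d.shape); P=np.stack([(u-K[0,2])/K[0,0]*d,(v-K[1,2])/K[1,1]*d,d],-1)
    return P@T[:3,:3].T+T[:3,3]
def onplane(u,v,z,K,T):
    r=T[:3,:3]@np.array([(u-K[0,2])/K[0,0],(v-K[1,2])/K[1,1],1]); o=T[:3,3]
    return o+r*(z-o[2])/r[2]
def proj(P,K,T):
    c=(np.asarray(P)-T[:3,3])@T[:3,:3]; return c[...,:2]/c[...,2:]*[K[0,0],K[1,1]]+[K[0,2],K[1,2]]
def save(p,n): cv2.imwrite(f"pics/{n}.png",cv2.cvtColor(p,cv2.COLOR_RGB2BGR))
E
python3 - <<'E'
from h import *
for n in("scene","side","wrist"):
    p,d,K,T=snap(n); np.savez(f"{n}.npz",p=p,d=d,K=K,T=T); print(n,K[0,0],T.round(2).tolist())
    save(p,n+"0")
s=robot.get_state(); print(s)
a=[np.load(f"{n}.npz")["p"] for n in("scene","side")]
E
```

```text
pics
scene 383.6996478684792 [[0.55, 0.45, -0.71, 1198.3], [0.84, -0.28, 0.47, -424.59], [0.01, -0.85, -0.53, 592.56], [0.0, 0.0, 0.0, 1.0]]
side 358.0231290981759 [[-0.98, -0.13, 0.13, 432.97], [-0.18, 0.65, -0.74, 658.64], [0.01, -0.75, -0.66, 692.42], [0.0, 0.0, 0.0, 1.0]]
wrist 311.16911516784165 [[0.31, 0.9, 0.29, 105.1], [0.95, -0.3, -0.1, 570.09], [-0.0, 0.31, -0.95, 374.27], [0.0, 0.0, 0.0, 1.0]]
{'t': 0.15, 'q': array([ 1.17954673e+00,  3.07396790e-01,  1.50738077e+00, -1.46124410e-05,
        1.32839396e+00, -7.34958747e-02]), 'dq': array([-0.00018072, -0.00060462, -0.00431691,  0.00049466,  0.00078935,
       -0.00017714]), 'tau': array([-1.45727518e-04, -4.57981789e+01, -2.52218574e+01, -7.48783145e-05,
        8.65915907e-03,  2.27977104e-06]), 'ee_pos': array([179.47089968, 545.71113446, 230.59234214]), 'tcp_rot': array([-4.96968272e-01, -3.10168074e+00,  2.41827576e-03]), 'force': array([-0.18046241, -0.79281231,  0.642048  ]), 'wrist_torque': array([-0.02920553, -0.0080084 , -0.0164576 ]), 'grip_width': 1.0021843263403958}
```

View pics/scene0.png

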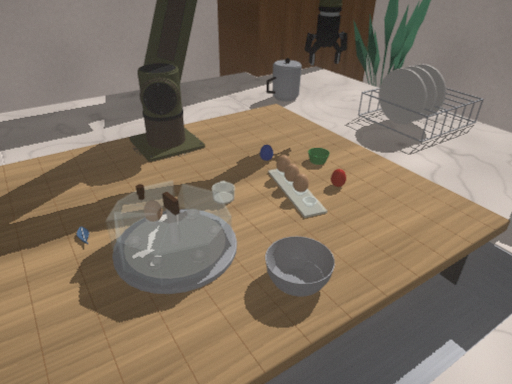

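View pics/side0.png

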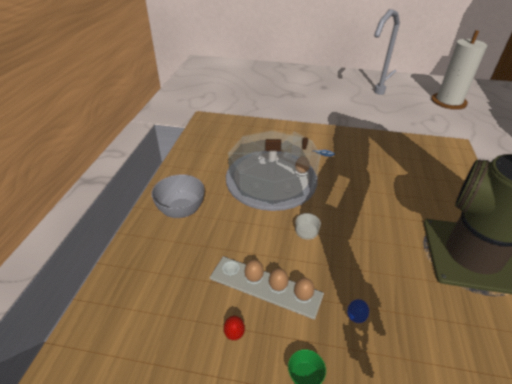

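Scene: keeper around (175,235), turning knob (171,203), shutter knob (140,191). The rack holds three eggs at about (283,163), (292,173) and (301,184); its fourth cup is empty. Side: knob (273,146), shutter knob (305,143), eggs (254,271), (279,280), (305,289).

```bash
cat >> h.py <<'E'
def ray(uv,K,T):
    r=T[:3,:3]@np.array([(uv[0]-K[0,2])/K[0,0],(uv[1]-K[1,2])/K[1,1],1]); return T[:3,3],r/np.linalg.norm(r)
def tri(obs):
    A=np.zeros((3,3));b=np.zeros(3)
    for uv,K,T in obs:
        o,r=ray(uv,K,T); M=np.eye(3)-np.outer(r,r); A+=M;b+=M@o
    X=np.linalg.solve(A,b); return X,[np.linalg.norm(np.cross(X-ray(*o)[0],ray(*o)[1])) for o in obs]
def blobs(m,amin=20):
    n,l,s,c=cv2.connectedComponentsWithStats(m.astype(np.uint8)); return [(c[i].round(1).tolist(),s[i].tolist()) for i in range(1,n) if s[i,4]>=amin]
E
python3 - <<'E'
from h import *
D={n:np.load(n+".npz") for n in("scene","side")}
for n,roi in(("scene",(100,210,170,225)),("side",(240,345,125,190))):
    p=D[n]["p"];x0,x1,y0,y1=roi
    m=np.zeros(p.shape[:2],bool); v=p.max(2); m[y0:y1,x0:x1]=(v<90)[y0:y1,x0:x1]
    print(n,"dark",blobs(m,12))
    r,g,b=[p[...,i].astype(int) for i in range(3)]
    for q in ([(171,203),(140,191),(283,163)] if n=="scene" else [(273,146),(305,143),(254,271),(302,168)]): print(q,p[q[1],q[0]])
    P=cloud(D[n]["d"],D[n]["K"],D[n]["T"])
    for q in ([(171,203),(140,191),(283,163),(292,173),(301,184),(176,250)] if n=="scene" else [(273,146),(305,143),(254,271),(279,280),(305,289),(270,180)]): print(q,P[q[1],q[0]].round(0))
ks=lambda a,b: print(tri([(a,D["scene"]["K"],D["scene"]["T"]),(b,D["side"]["K"],D["side"]["T"])]))
ks((171,203),(273,146));ks((140.5,191.5),(305,143))
ks((283,163),(305,289));ks((292,173),(279,280));ks((301,184),(254,271))
b=cv2.resize(D["side"]["p"][110:220,210:350],None,fx=5,fy=5,interpolation=cv2.INTER_CUBIC); save(b,"sidecrop")
b=cv2.resize(D["scene"]["p"][170:290,95:245],None,fx=5,fy=5,interpolation=cv2.INTER_CUBIC); save(b,"scenecrop")
E
```

```text
scene dark [([140.1, 191.7], [136, 185, 9, 15, 100]), ([170.7, 203.1], [162, 192, 18, 23, 259]), ([104.5, 208.1], [100, 204, 13, 9, 37]), ([105.5, 214.0], [104, 212, 4, 5, 12]), ([102.6, 222.8], [100, 221, 7, 4, 20])]
(171, 203) [58 47 39]
(140, 191) [54 44 35]
(283, 163) [113  90  72]
(171, 203) [ 554. -201.  137.]
(140, 191) [ 458. -236.  126.]
(283, 163) [424. 195.  57.]
(292, 173) [479. 186.  53.]
(301, 184) [536. 172.  51.]
(176, 250) [ 652. -237.   97.]
side dark [([330.5, 163.8], [304, 125, 41, 65, 1141]), ([304.2, 142.7], [302, 138, 6, 11, 52]), ([272.7, 145.3], [265, 140, 17, 13, 183])]
(273, 146) [71 46 33]
(305, 143) [69 45 33]
(254, 271) [187 139 100]
(302, 168) [121  92  68]
(273, 146) [ 535. -190.  128.]
(305, 143) [ 447. -228.  126.]
(254, 271) [515. 197.  64.]
(279, 280) [459. 210.  65.]
(305, 289) [404. 222.  64.]
(270, 180) [524. -76.  97.]
(array([ 535.85638153, -195.23609109,  124.26956291]), [np.float64(0.7037848444965955), np.float64(0.7037848444966728)])
(array([ 448.29995646, -233.4071845 ,  120.30411533]), [np.float64(2.033629125434717), np.float64(2.033629125434779)])
(array([404.19291504, 209.34659902,  44.54145234]), [np.float64(1.521635650329779), np.float64(1.5216356503299129)])
(array([462.20363307, 196.81256303,  42.7330067 ]), [np.float64(2.5640402022853586), np.float64(2.5640402022854634)])
(array([520.291515  , 182.35724832,  40.65117922]), [np.float64(2.7917097004702267), np.float64(2.7917097004703)])
```

View pics/sidecrop.png

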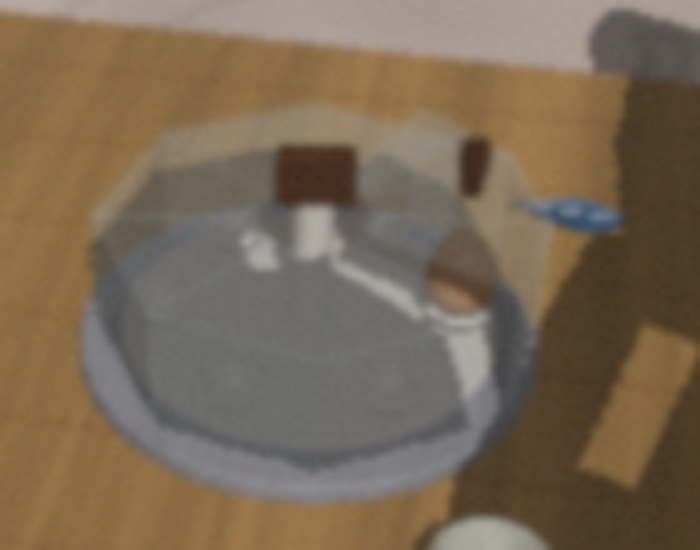

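```bash
cat >> h.py <<'E'
from scipy.spatial.transform import Rotation as Ro
def go(x,y,z,tilt=None,jaw=None):
    """prints tool-axis shift from the present pose to world (x,y,z), and spin bringing the jaw line to world angle jaw (deg)"""
    s=robot.get_state(); R=Ro.from_rotvec(s["tcp_rot"]).as_matrix(); p=np.array(s["ee_pos"])
    d=R.T@(np.array([x,y,z])-p); print("t",round(s["t"],2),"pos",p.round(1),"shift",d.round(1),"q6",s["q"][5].round(2),"rows>=",np.ceil(np.linalg.norm(d)/41))
    a=np.arctan2(R[1,1],R[0,1])
    if jaw is not None:
        e=(a-np.radians(jaw)+np.pi/2)%np.pi-np.pi/2; print("jaw now",np.degrees(a).round(1),"spin",e.round(3),"rows",np.ceil(abs(e)/.12),"alt",(e-np.sign(e)*np.pi).round(3))
        c,sn=np.cos(e),np.sin(e); print("shift after spin",(np.array([[c,sn,0],[-sn,c,0],[0,0,1]])@d).round(1))
E
python3 - <<'E'
from h import *
s=robot.get_state(); R=Ro.from_rotvec(s["tcp_rot"]).as_matrix(); print(R.round(3))
w=np.load("wrist.npz"); print("cam in tool",(R.T@(w["T"][:3,3]-s["ee_pos"])).round(1),(R.T@w["T"][:3,:3]).round(2))
D={n:np.load(n+".npz") for n in("scene","side")}
print(onplane(302.4,166,55,D["side"]["K"],D["side"]["T"]))
go(480,-170,330,jaw=113.5)
E
```

```text
[[-0.95   0.312 -0.001]
 [ 0.312  0.95  -0.001]
 [ 0.    -0.002 -1.   ]]
cam in tool [  78.3   -0.3 -143.7] [[-0.   -0.95 -0.31]
 [ 1.   -0.   -0.  ]
 [ 0.   -0.31  0.95]]
[ 446.24043017 -212.28442003   55.        ]
t 0.15 pos [179.5 545.7 230.6] shift [-509.1 -586.1  -98.5] q6 -0.07 rows>= 20.0
jaw now 71.8 spin -0.728 rows 7.0 alt 2.414
shift after spin [   9.9 -776.3  -98.5]
```

View pics/scenecrop.png

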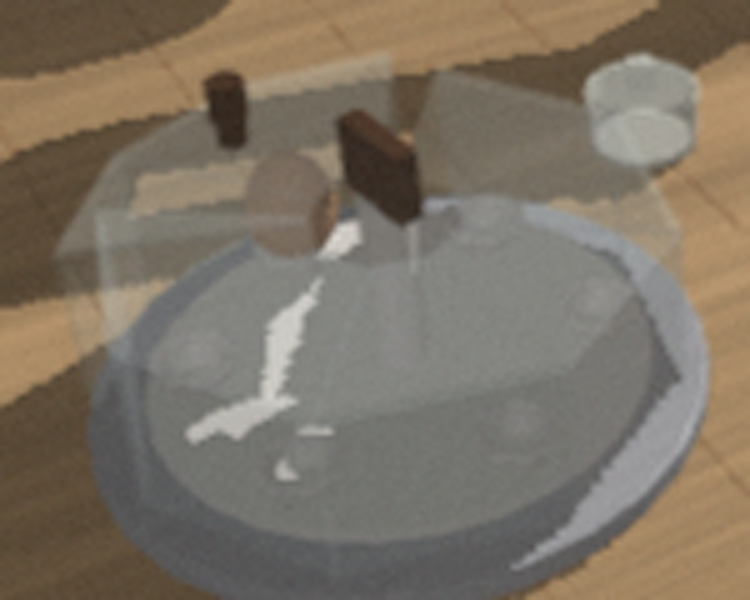

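Scene crop: one egg in the keeper, under the shutter knob in the bay (crop 290,205). The other five cups look empty. Bar knob at crop (378,165).

```bash
python3 -m crank '[{"spin":-0.104},{"spin":-0.104},{"spin":-0.104},{"spin":-0.104},{"spin":-0.104},{"spin":-0.104},{"spin":-0.104}]'
python3 -m crank '[{"x":-0.01,"y":-0.039,"z":-0.005},{"x":-0.01,"y":-0.039,"z":-0.005},{"x":-0.01,"y":-0.039,"z":-0.005},{"x":-0.01,"y":-0.039,"z":-0.005},{"x":-0.01,"y":-0.039,"z":-0.005},{"x":-0.01,"y":-0.039,"z":-0.005},{"x":-0.01,"y":-0.039,"z":-0.005},{"x":-0.01,"y":-0.039,"z":-0.005},{"x":-0.01,"y":-0.039,"z":-0.005},{"x":-0.01,"y":-0.039,"z":-0.005}]'
python3 -m crank '[{"x":0.011,"y":-0.038,"z":-0.005},{"x":0.011,"y":-0.038,"z":-0.005},{"x":0.011,"y":-0.038,"z":-0.005},{"x":0.011,"y":-0.038,"z":-0.005},{"x":0.011,"y":-0.038,"z":-0.005},{"x":0.011,"y":-0.038,"z":-0.005},{"x":0.011,"y":-0.038,"z":-0.005},{"x":0.011,"y":-0.038,"z":-0.005},{"x":0.011,"y":-0.038,"z":-0.005},{"x":0.011,"y":-0.038,"z":-0.005},{},{}]'
python3 - <<'E'
from h import *
go(480,-170,330,jaw=113.5)
p,d,K,T=snap("wrist"); np.savez("w1.npz",p=p,d=d,K=K,T=T); save(p,"w1")
E
```

```text
t 0.15 pos [179.5 545.7 230.6] shift [-509.1 -586.1  -98.5] q6 -0.07 rows>= 20.0
jaw now 71.8 spin -0.728 rows 7.0 alt 2.414
shift after spin [   9.9 -776.3  -98.5]$[0]: bad value
$[0]: bad value
$[0]: bad value
```

View pics/w1.png

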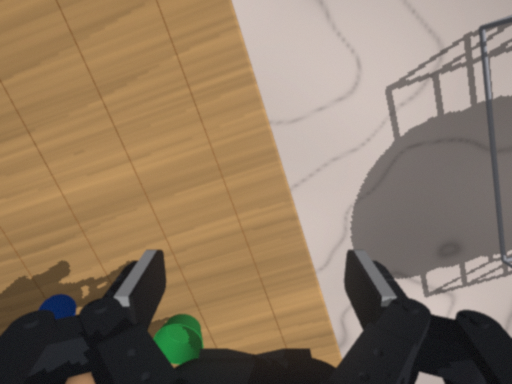

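The arm hasn't moved: the rows were refused, probably because every row needs `grip` or all the keys. I'll test one.

```bash
python3 -m crank '[{"grip":0.085,"spin":-0.104}]'; python3 -m crank '[{"grip":0.085,"x":0,"y":0,"z":0,"spin":-0.104}]'; python3 -m crank --help | head -30
```

```text
t: 0.28
ee_pos: [179.6, 546.0, 230.9]
tcp_rot: [-0.334, -3.124, 0.001]
force: [0.2, 0.4, 0.0]
grip_width: 0.999$[0]: bad value
invalid input: not JSON, or not a number
```

```bash
python3 -m crank '[{"grip":0.085,"spin":-0.104},{"grip":0.085,"spin":-0.104},{"grip":0.085,"spin":-0.104},{"grip":0.085,"spin":-0.104},{"grip":0.085,"spin":-0.104},{"grip":0.085,"spin":-0.104}]'; echo; python3 -m crank '[{"grip":0.085,"x":-0.01,"y":-0.039,"z":-0.005}]'; echo; python3 -m crank '[{"grip":0.085,"x":-0.01,"y":-0.039}]';echo; python3 -m crank '[{"grip":0.085}]'
```

```text
$[0]: bad value
$[0]: bad value
$[0]: bad value
$[0]: bad value
```

The output order misled me: the row with all five keys is the one that worked.

```bash
python3 -m crank '[{"grip":0.085,"x":0,"y":0,"z":0,"spin":-0.104},{"grip":0.085,"x":0,"y":0,"z":0,"spin":-0.104},{"grip":0.085,"x":0,"y":0,"z":0,"spin":-0.104},{"grip":0.085,"x":0,"y":0,"z":0,"spin":-0.104},{"grip":0.085,"x":0,"y":0,"z":0,"spin":-0.104},{"grip":0.085,"x":0,"y":0,"z":0,"spin":-0.104}]' | tail -5
python3 -m crank '[{"grip":0.085,"x":-0.01,"y":-0.039,"z":-0.005,"spin":0},{"grip":0.085,"x":-0.01,"y":-0.039,"z":-0.005,"spin":0},{"grip":0.085,"x":-0.01,"y":-0.039,"z":-0.005,"spin":0},{"grip":0.085,"x":-0.01,"y":-0.039,"z":-0.005,"spin":0},{"grip":0.085,"x":-0.01,"y":-0.039,"z":-0.005,"spin":0},{"grip":0.085,"x":-0.01,"y":-0.039,"z":-0.005,"spin":0},{"grip":0.085,"x":-0.01,"y":-0.039,"z":-0.005,"spin":0},{"grip":0.085,"x":-0.01,"y":-0.039,"z":-0.005,"spin":0},{"grip":0.085,"x":-0.01,"y":-0.039,"z":-0.005,"spin":0},{"grip":0.085,"x":-0.01,"y":-0.039,"z":-0.005,"spin":0}]'
python3 -m crank '[{"grip":0.085,"x":0.011,"y":-0.038,"z":-0.005,"spin":0},{"grip":0.085,"x":0.011,"y":-0.038,"z":-0.005,"spin":0},{"grip":0.085,"x":0.011,"y":-0.038,"z":-0.005,"spin":0},{"grip":0.085,"x":0.011,"y":-0.038,"z":-0.005,"spin":0},{"grip":0.085,"x":0.011,"y":-0.038,"z":-0.005,"spin":0},{"grip":0.085,"x":0.011,"y":-0.038,"z":-0.005,"spin":0},{"grip":0.085,"x":0.011,"y":-0.038,"z":-0.005,"spin":0},{"grip":0.085,"x":0.011,"y":-0.038,"z":-0.005,"spin":0},{"grip":0.085,"x":0.011,"y":-0.038,"z":-0.005,"spin":0},{"grip":0.085,"x":0.011,"y":-0.038,"z":-0.005,"spin":0},{"grip":0.085,"x":0,"y":0,"z":0,"spin":0},{"grip":0.085,"x":0,"y":0,"z":0,"spin":0}]'
python3 - <<'E'
from h import *
go(480,-170,330,jaw=113.5)
p,d,K,T=snap("wrist"); np.savez("w1.npz",p=p,d=d,K=K,T=T); save(p,"w2")
E
```

```text
t: 0.78
ee_pos: [179.6, 546.0, 231.0]
tcp_rot: [0.648, -3.074, 0.001]
force: [-0.6, -0.5, 0.3]
grip_width: 0.998
t: 1.62
ee_pos: [427.6, 226.6, 281.6]
tcp_rot: [-0.64, 3.076, 0.0]
force: [0.6, -0.6, -0.3]
grip_width: 0.994
t: 2.62
ee_pos: [477.7, -166.0, 331.1]
tcp_rot: [0.633, -3.077, -0.0]
force: [-0.7, -0.1, 0.6]
grip_width: 0.994
t 2.62 pos [ 477.7 -166.   331.1] shift [-0.5 -4.6  1.1] q6 -2.39 rows>= 1.0
jaw now 113.3 spin -0.004 rows 1.0 alt 3.137
shift after spin [-0.5 -4.6  1.1]
```

View pics/w2.png

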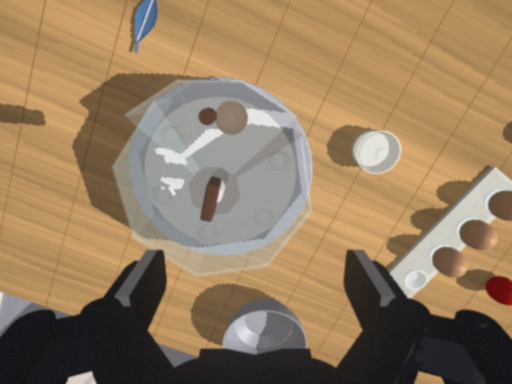

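Wrist view from above: shutter knob (207,116), bar knob (212,199), kept egg in the bay cup (232,118). The egg isn't radially under the knob, so the shutter may be standing slightly ajar. I'll work out the numbers.

Run:
```python
from h import *
w=np.load("w1.npz");p,d,K,T=[w[k] for k in"pdKT"]
v=p.max(2); m=(v<85); m[:80]=0;m[240:]=0;m[:,:150]=0;m[:,300:]=0
r,g,b=[p[...,i].astype(int) for i in range(3)]
for q in((207,116),(212,199),(232,118),(165,140)): print(q,p[q[1],q[0]])
print(blobs(m,20))
mm=(v<95)&(r>g+8); mm[:80]=0;mm[240:]=0;mm[:,:190]=0;mm[:,235:]=0
print(blobs(mm,20))
P=cloud(d,K,T)
for q in((207,116),(213,185),(212,199),(232,118),(222,190),(180,100),(200,245),(478,236),(448,262)): print(q,P[q[1],q[0]].round(0))
sc=[np.load(n+".npz") for n in("scene","side")]
def t3(a,b,c): print(tri([(a,sc[0]["K"],sc[0]["T"]),(b,sc[1]["K"],sc[1]["T"]),(c,K,T)]))
t3((140.1,191.7),(304.2,142.7),(207.5,117)); t3((170.7,203.1),(272.7,145.3),(212,199))
t3((153,213),(302.4,166),(232,118))
# cup seats seen in wrist at rim z=37
for q in((278,160),(263,217),(208,230)): print(q,onplane(*q,37,K,T).round(0))
# base rim ellipse z=14: grey-blue
b=cv2.resize(p[70:285,100:325],None,fx=2.7,fy=2.7,interpolation=cv2.INTER_CUBIC); save(b,"w2crop")
```

```text
(207, 116) [89 65 52]
(212, 199) [95 67 52]
(232, 118) [147 128 113]
(165, 140) [163 170 171]
[([213.4, 181.8], [207, 177, 13, 13, 88]), ([204.0, 203.1], [202, 191, 5, 25, 28])]
[([206.9, 115.5], [200, 108, 16, 16, 177]), ([209.1, 196.1], [201, 177, 19, 43, 336])]
(207, 116) [ 449. -234.  137.]
(213, 185) [ 515. -201.  144.]
(212, 199) [ 531. -196.  146.]
(232, 118) [ 444. -210.  105.]
(222, 190) [ 530. -189.  104.]
(180, 100) [ 449. -272.  105.]
(200, 245) [ 617. -187.   98.]
(478, 236) [462. 180.  64.]
(448, 262) [516. 164.  64.]
(array([ 451.06276387, -234.70488499,  121.0715798 ]), [np.float64(1.3284402573681717), np.float64(1.758928959251959), np.float64(0.7689937413408009)])
(array([ 537.5909635 , -196.33878265,  125.74294529]), [np.float64(0.8239043275236363), np.float64(1.215247398189566), np.float64(0.6618990033637566)])
(array([ 448.3558006 , -212.45986985,   52.49080882]), [np.float64(2.087963867736315), np.float64(2.8427187432945287), np.float64(1.0953097780860366)])
(278, 160) [ 479. -130.   37.]
(263, 217) [ 568. -114.   37.]
(208, 230) [ 622. -183.   37.]
```

View pics/w2crop.png

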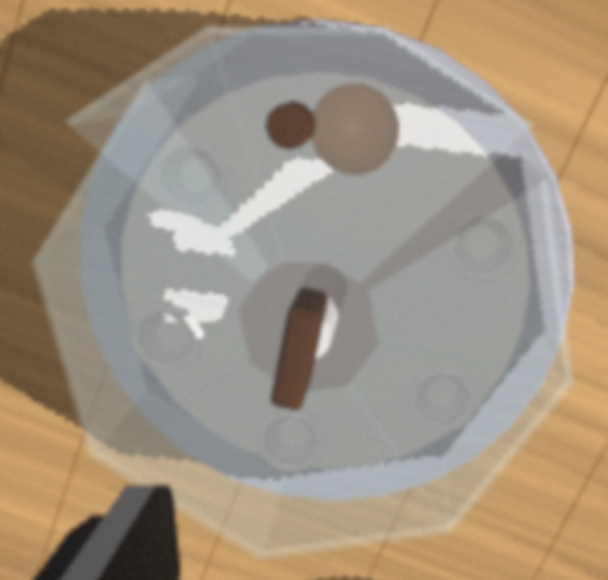

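Axis (537,-196). Cups lie at about 10° + 60°·k, so the bay direction is about 190.4°. The bar lies along it and the kept egg is in the bay. The shutter knob is at 204°, so the shutter starts about 0.23 rad ajar. All the other cups are empty. Next I grip the shutter knob.

```bash
python3 -m crank '[{"grip":0.05,"x":0,"y":0,"z":0,"spin":0.12},{"grip":0.05,"x":0,"y":0,"z":0,"spin":0.12},{"grip":0.05,"x":0,"y":0,"z":0,"spin":0.12},{"grip":0.05,"x":0,"y":0,"z":0,"spin":0.12},{"grip":0.05,"x":0,"y":0,"z":0,"spin":0.12},{"grip":0.05,"x":0,"y":0,"z":0,"spin":0.12},{"grip":0.05,"x":0,"y":0,"z":0,"spin":0.12},{"grip":0.05,"x":0,"y":0,"z":0,"spin":0.12},{"grip":0.05,"x":0,"y":0,"z":0,"spin":0.12},{"grip":0.05,"x":0,"y":0,"z":0,"spin":0.12},{"grip":0.05,"x":0,"y":0,"z":0,"spin":0.12},{"grip":0.05,"x":0,"y":0,"z":0,"spin":0.12}]' | head -3
python3 -c "
from h import *
go(450.5,-234.5,180,jaw=24)"
```

```text
t: 3.67
ee_pos: [477.1, -161.5, 331.0]
tcp_rot: [-1.551, -2.731, -0.001]
t 3.67 pos [ 477.1 -161.5  331. ] shift [-49.3 -60.2 151. ] q6 -0.95 rows>= 5.0
jaw now 30.8 spin 0.119 rows 1.0 alt -3.023
shift after spin [-56.1 -53.9 151. ]
```

```bash
python3 -m crank '[{"grip":0.05,"x":0,"y":0,"z":0,"spin":0.119},{"grip":0.05,"x":-0.011,"y":-0.011,"z":0.03,"spin":0},{"grip":0.05,"x":-0.011,"y":-0.011,"z":0.03,"spin":0},{"grip":0.05,"x":-0.011,"y":-0.011,"z":0.03,"spin":0},{"grip":0.05,"x":-0.011,"y":-0.011,"z":0.03,"spin":0},{"grip":0.05,"x":-0.012,"y":-0.01,"z":0.03,"spin":0},{"grip":0.05,"x":0,"y":0,"z":0,"spin":0},{"grip":0.05,"x":0,"y":0,"z":0,"spin":0}]' | head -3
python3 - <<'E'
from h import *
go(450.5,-234.5,109,jaw=24)
p,d,K,T=snap("wrist"); v=p.max(2); r=p[...,0].astype(int); g=p[...,1]
np.savez("w2.npz",p=p,d=d,K=K,T=T)
P=cloud(d,K,T); m=(P[...,2]>118)&(P[...,2]<142)&(np.hypot(P[...,0]-450,P[...,1]+234)<25)
print(blobs(m,10), P[m].mean(0), P[m].min(0),P[m].max(0))
E
```

```text
t: 4.33
ee_pos: [449.9, -234.9, 179.9]
tcp_rot: [-1.704, -2.633, -0.001]
t 4.33 pos [ 449.9 -234.9  179.9] shift [-0.2  0.8 70.9] q6 -0.99 rows>= 2.0
jaw now 24.2 spin 0.003 rows 1.0 alt -3.138
shift after spin [-0.2  0.8 70.9]
[([254.0, 213.4], [241, 197, 27, 34, 738])] [ 448.86122531 -232.82169435  134.56315073] [ 440.84726302 -243.27737171  118.41168175] [ 458.7024747  -225.80191847  139.27854727]
```

```bash
python3 -m crank '[{"grip":0.05,"x":0,"y":0.0005,"z":0.024,"spin":0},{"grip":0.05,"x":0,"y":0,"z":0.024,"spin":0},{"grip":0.05,"x":0,"y":0,"z":0.023,"spin":0},{"grip":0.0,"x":0,"y":0,"z":0,"spin":0},{"grip":0.0,"x":0,"y":0,"z":0,"spin":0},{"grip":0.0,"x":0,"y":0,"z":0,"spin":0},{"grip":0.0,"x":0,"y":0,"z":0,"spin":0},{"grip":0.0,"x":0,"y":0,"z":0,"spin":0},{"grip":0.0,"x":0,"y":0,"z":0,"spin":0}]'
python3 -m crank '[{"grip":0.0,"x":-0.0114,"y":0.0007,"z":0,"spin":-0.12},{"grip":0.0,"x":-0.0114,"y":0.0007,"z":0,"spin":-0.12},{"grip":0.0,"x":-0.0114,"y":0.0007,"z":0,"spin":-0.12},{"grip":0.0,"x":0,"y":0,"z":0,"spin":0}]'
python3 -c "
from h import *
p=robot.get_state()['ee_pos']; r=p[:2]-np.array([537,-196]); print(np.hypot(*r),np.degrees(np.arctan2(r[1],r[0]))%360)
a=np.radians(285.5);go(537+95*np.cos(a),-196+95*np.sin(a),109,jaw=105.5)"
```

```text
t: 5.13
ee_pos: [450.5, -237.2, 112.2]
tcp_rot: [-1.705, -2.638, 0.004]
force: [-6.3, -2.3, -0.7]
grip_width: 0.186
t: 5.47
ee_pos: [471.9, -267.0, 112.2]
tcp_rot: [1.2, 2.901, -0.004]
force: [-6.6, -2.1, 3.5]
grip_width: 0.188
96.31439883962634 227.46485088805773
t 5.47 pos [ 471.9 -267.   112.2] shift [-78.6  49.4   3.3] q6 -1.38 rows>= 3.0
jaw now 45.0 spin -1.055 rows 9.0 alt 2.086
shift after spin [-81.7 -44.    3.3]
```

```bash
python3 -m crank '[{"grip":0.0,"x":-0.0114,"y":0.0007,"z":0,"spin":-0.12},{"grip":0.0,"x":-0.0114,"y":0.0007,"z":0,"spin":-0.12},{"grip":0.0,"x":-0.0114,"y":0.0007,"z":0,"spin":-0.12},{"grip":0.0,"x":-0.0114,"y":0.0007,"z":0,"spin":-0.12},{"grip":0.0,"x":-0.0114,"y":0.0007,"z":0,"spin":-0.12},{"grip":0.0,"x":-0.0114,"y":0.0007,"z":0,"spin":-0.12},{"grip":0.0,"x":-0.0114,"y":0.0007,"z":0,"spin":-0.12},{"grip":0.0,"x":-0.0114,"y":0.0007,"z":0,"spin":-0.12},{"grip":0.0,"x":-0.005,"y":0.0002,"z":0,"spin":-0.05},{"grip":0.0,"x":0,"y":0,"z":0,"spin":0}]'
python3 -c "
from h import *
p=robot.get_state()['ee_pos']; r=p[:2]-np.array([537,-196]); print(np.hypot(*r),np.degrees(np.arctan2(r[1],r[0]))%360)"
```

```text
t: 6.3
ee_pos: [560.7, -289.6, 112.2]
tcp_rot: [-0.347, 3.121, -0.001]
force: [-3.5, 1.8, 2.5]
grip_width: 0.187
96.6067193784045 284.22907990097565
```

```bash
python3 -m crank '[{"grip":0.0,"x":-0.004,"y":0.0002,"z":0,"spin":-0.04},{"grip":0.0,"x":0,"y":0,"z":0,"spin":0}]'
python3 -m crank '[{"grip":0.0,"x":-0.003,"y":0.0002,"z":0,"spin":-0.03},{"grip":0.0,"x":0,"y":0,"z":0,"spin":0}]'
python3 - <<'E'
from h import *
p=robot.get_state()['ee_pos']; r=p[:2]-np.array([537,-196]); print(np.hypot(*r),np.degrees(np.arctan2(r[1],r[0]))%360)
P=np.array([[450.5,-237.2],[471.9,-267],[560.7,-289.6]]);A=np.c_[2*P,np.ones(3)];s=np.linalg.solve(A,(P**2).sum(1));print(s[:2],np.sqrt(s[2]+s[:2]@s[:2]))
E
```

```text
t: 6.47
ee_pos: [563.9, -288.8, 112.1]
tcp_rot: [-0.406, 3.114, -0.001]
force: [-3.5, 2.4, 4.1]
grip_width: 0.19
t: 6.63
ee_pos: [564.3, -288.5, 112.1]
tcp_rot: [0.451, -3.106, 0.001]
force: [-8.7, -0.6, 8.0]
grip_width: 0.185
96.46311056602718 286.4236903340709
[ 536.7817072  -197.82320355] 94.84231701435206
```

```bash
python3 -m crank '[{"grip":0.05,"x":0.003,"y":0,"z":0,"spin":0},{"grip":0.05,"x":0,"y":0,"z":0,"spin":0},{"grip":0.05,"x":0,"y":0,"z":0,"spin":0},{"grip":0.05,"x":0,"y":0,"z":0,"spin":0},{"grip":0.05,"x":0,"y":0,"z":-0.03,"spin":0},{"grip":0.05,"x":0,"y":0,"z":-0.03,"spin":0},{"grip":0.05,"x":0,"y":0,"z":0,"spin":0}]'
python3 -c "
from h import *
go(537,-197,172,jaw=100.7)"
```

```text
t: 7.22
ee_pos: [567.6, -291.4, 176.4]
tcp_rot: [-0.453, 3.099, -0.011]
force: [2.4, -0.9, 0.5]
grip_width: 0.584
t 7.22 pos [ 567.6 -291.4  176.4] shift [ 2.3 99.3  3.6] q6 -2.4 rows>= 3.0
jaw now 106.6 spin 0.104 rows 1.0 alt -3.038
shift after spin [12.6 98.5  3.6]
```

```bash
python3 -m crank '[{"grip":0.05,"x":0,"y":0,"z":0,"spin":0.104},{"grip":0.05,"x":0.004,"y":0.033,"z":0.001,"spin":0},{"grip":0.05,"x":0.004,"y":0.033,"z":0.001,"spin":0},{"grip":0.05,"x":0.0045,"y":0.0325,"z":0.001,"spin":0},{"grip":0.05,"x":0,"y":0,"z":0,"spin":0},{"grip":0.05,"x":0,"y":0,"z":0,"spin":0}]' >/dev/null
python3 - <<'E'
from h import *
p,d,K,T=snap("wrist"); np.savez("w3.npz",p=p,d=d,K=K,T=T)
P=cloud(d,K,T); m=(P[...,2]>138)&(P[...,2]<150)&(np.hypot(P[...,0]-537,P[...,1]+197)<35)
Q=P[m][:,:2]; c,sz,a=cv2.minAreaRect(Q.astype(np.float32)); print(len(Q),c,sz,a,P[m].mean(0))
w,V=np.linalg.eigh(np.cov(Q.T)); print("bar dir",np.degrees(np.arctan2(V[1,1],V[0,1]))%180)
go(537,-197,113,jaw=100.7)
E
```

```text
1665 (536.7025756835938, -198.27243041992188) (45.46799850463867, 13.692473411560059) 9.78597354888916 [ 534.94753157 -198.63326291  144.5831195 ]
bar dir 9.724575551954757
t 7.77 pos [ 533.6 -194.7  167.6] shift [-2.8 -2.9 54.6] q6 -2.18 rows>= 2.0
jaw now 100.8 spin 0.001 rows 1.0 alt -3.14
shift after spin [-2.8 -2.9 54.6]
```

```bash
python3 -m crank '[{"grip":0.05,"x":-0.003,"y":-0.004,"z":0.018,"spin":0.01},{"grip":0.05,"x":0,"y":0,"z":0.018,"spin":0},{"grip":0.05,"x":0,"y":0,"z":0.018,"spin":0},{"grip":0.0,"x":0,"y":0,"z":0,"spin":0},{"grip":0.0,"x":0,"y":0,"z":0,"spin":0},{"grip":0.0,"x":0,"y":0,"z":0,"spin":0},{"grip":0.0,"x":0,"y":0,"z":0,"spin":0},{"grip":0.0,"x":0,"y":0,"z":0,"spin":0},{"grip":0.0,"x":0,"y":0,"z":0,"spin":0}]'
python3 -m crank '[{"grip":0.0,"x":0,"y":0,"z":0,"spin":0.06},{"grip":0.0,"x":0,"y":0,"z":0,"spin":0.11},{"grip":0.0,"x":0,"y":0,"z":0,"spin":0.11},{"grip":0.0,"x":0,"y":0,"z":0,"spin":0.11},{"grip":0.0,"x":0,"y":0,"z":0,"spin":0.11},{"grip":0.0,"x":0,"y":0,"z":0,"spin":0.11},{"grip":0.0,"x":0,"y":0,"z":0,"spin":0.11},{"grip":0.0,"x":0,"y":0,"z":0,"spin":0.11},{"grip":0.0,"x":0,"y":0,"z":0,"spin":0.11},{"grip":0.0,"x":0,"y":0,"z":0,"spin":0.11},{"grip":0.0,"x":0,"y":0,"z":0,"spin":0},{"grip":0.0,"x":0,"y":0,"z":0,"spin":0}]'
python3 -m crank '[{"grip":0.05,"x":0,"y":0,"z":0,"spin":0},{"grip":0.05,"x":0,"y":0,"z":0,"spin":0},{"grip":0.05,"x":0,"y":0,"z":0,"spin":0},{"grip":0.05,"x":0,"y":0,"z":-0.03,"spin":0},{"grip":0.05,"x":0,"y":0,"z":-0.035,"spin":0},{"grip":0.05,"x":0,"y":0,"z":0,"spin":0},{"grip":0.05,"x":0,"y":0,"z":0,"spin":0}]'
cat >> h.py <<'E'
def bar():
    p,d,K,T=snap("wrist")
    P=cloud(d,K,T); m=(P[...,2]>138)&(P[...,2]<150)&(np.hypot(P[...,0]-537,P[...,1]+197)<35)
    Q=P[m][:,:2]; c,sz,a=cv2.minAreaRect(Q.astype(np.float32)); w,V=np.linalg.eigh(np.cov(Q.T)); print("bar",c,"dir",np.degrees(np.arctan2(V[1,1],V[0,1]))%180)
    return p,d,K,T
E
python3 - <<'E'
from h import *
p,d,K,T=bar(); np.savez("w4.npz",p=p,d=d,K=K,T=T); save(p,"w4")
go(462,196,150,jaw=77)
E
```

```text
t: 8.52
ee_pos: [537.2, -197.6, 113.8]
tcp_rot: [-0.277, 3.128, 0.002]
force: [1.4, 4.4, -2.5]
grip_width: 0.155
t: 9.52
ee_pos: [537.1, -198.0, 113.8]
tcp_rot: [1.323, 2.849, 0.001]
force: [0.2, 5.5, -1.1]
grip_width: 0.152
t: 10.1
ee_pos: [538.8, -199.8, 181.3]
tcp_rot: [1.324, 2.841, -0.001]
force: [0.5, 0.3, -0.4]
grip_width: 0.583
bar (536.7529907226562, -197.49615478515625) dir 130.2903025455806
t 10.15 pos [ 537.4 -199.1  179.6] shift [351.2 196.3  28.6] q6 -1.13 rows>= 10.0
jaw now 40.0 spin -0.646 rows 6.0 alt 2.496
shift after spin [162.4 368.1  28.6]
```

```bash
python3 -m crank '[{"grip":0.085,"x":0,"y":0,"z":-0.01,"spin":-0.108},{"grip":0.085,"x":0,"y":0,"z":-0.01,"spin":-0.108},{"grip":0.085,"x":0,"y":0,"z":0,"spin":-0.108},{"grip":0.085,"x":0,"y":0,"z":0,"spin":-0.108},{"grip":0.085,"x":0,"y":0,"z":0,"spin":-0.108},{"grip":0.085,"x":0,"y":0,"z":0,"spin":-0.108}]' >/dev/null
python3 -m crank '[{"grip":0.085,"x":0.016,"y":0.0365,"z":-0.002,"spin":0},{"grip":0.085,"x":0.016,"y":0.0365,"z":-0.002,"spin":0},{"grip":0.085,"x":0.016,"y":0.0365,"z":-0.002,"spin":0},{"grip":0.085,"x":0.016,"y":0.0365,"z":-0.002,"spin":0},{"grip":0.085,"x":0.016,"y":0.0365,"z":-0.002,"spin":0},{"grip":0.085,"x":0.016,"y":0.0365,"z":-0.002,"spin":0},{"grip":0.085,"x":0.016,"y":0.0365,"z":-0.002,"spin":0},{"grip":0.085,"x":0.016,"y":0.0365,"z":-0.002,"spin":0},{"grip":0.085,"x":0.016,"y":0.0365,"z":-0.002,"spin":0},{"grip":0.085,"x":0.016,"y":0.0365,"z":-0.002,"spin":0},{"grip":0.085,"x":0,"y":0,"z":0,"spin":0},{"grip":0.085,"x":0,"y":0,"z":0,"spin":0}]'
cat >> h.py <<'E'
def eggs():
    p,d,K,T=snap("wrist"); P=cloud(d,K,T); h=cv2.cvtColor(p,cv2.COLOR_RGB2HSV)
    m=((h[...,0]<18)&(h[...,1]>60)&(P[...,2]>45)&(P[...,2]<85)&(P[...,0]>350)&(P[...,1]>80)).astype(np.uint8)
    m=cv2.morphologyEx(m,cv2.MORPH_OPEN,np.ones((5,5),np.uint8)); n,l,s,c=cv2.connectedComponentsWithStats(m); out=[]
    for i in range(1,n):
        Q=P[l==i]
        if s[i,4]<150: continue
        # top cap: points near the apex
        zt=np.percentile(Q[:,2],98); A=Q[Q[:,2]>zt-4]; print("egg px",c[i].round(0),"n",s[i,4],"apex",A.mean(0).round(1),"cen@z45",onplane(*c[i],50,K,T).round(1))
    return p,d,K,T
E
python3 - <<'E'
from h import *
p,d,K,T=eggs(); save(p,"w5"); go(462,196,150,jaw=77)
E
```

```text
t: 11.65
ee_pos: [460.8, 194.8, 217.2]
tcp_rot: [-0.344, -3.121, 0.002]
force: [-0.6, 0.6, -0.1]
grip_width: 0.994
egg px [256. 114.] n 1425 apex [406.2 207.6  71.5] cen@z45 [405.4 208.3  50. ]
egg px [256. 172.] n 1272 apex [462.2 194.7  71.4] cen@z45 [461.8 195.1  50. ]
egg px [375. 211.] n 634 apex [533.7 310.9  53.5] cen@z45 [532.1 310.2  50. ]
egg px [255. 224.] n 1177 apex [518.2 181.7  71.4] cen@z45 [518.5 181.9  50. ]
t 11.7 pos [461.2 193.3 217.2] shift [-0.3  2.9 67.2] q6 -1.04 rows>= 2.0
jaw now 77.3 spin 0.005 rows 1.0 alt -3.137
shift after spin [-0.3  2.9 67.2]
```

View pics/w5.png

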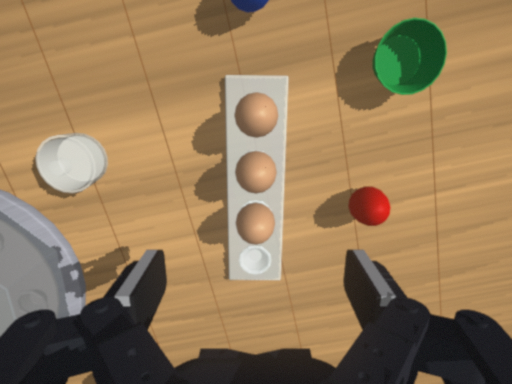

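Wrist view over the rack: eggs at pixels (256,114), (256,172) and (255,224), empty cup (255,260), red decoy (370,206). I'll take the egg at (518,182).

```bash
python3 -m crank '[{"grip":0.085,"x":-0.029,"y":0.0006,"z":0.02,"spin":0},{"grip":0.085,"x":-0.029,"y":0.0006,"z":0.02,"spin":0},{"grip":0.085,"x":0,"y":0,"z":0.036,"spin":0},{"grip":0.085,"x":0,"y":0,"z":0.036,"spin":0},{"grip":0.085,"x":0,"y":0,"z":0.02,"spin":0},{"grip":0.085,"x":0,"y":0,"z":0.02,"spin":0},{"grip":0.085,"x":0,"y":0,"z":0,"spin":0},{"grip":0.085,"x":0,"y":0,"z":0,"spin":0}]'
python3 -c "
from h import *
go(518.2,181.7,21,jaw=77)"
```

```text
t: 12.37
ee_pos: [518.0, 179.2, 64.9]
tcp_rot: [-0.355, -3.118, 0.003]
force: [0.9, 0.5, -0.2]
grip_width: 0.994
t 12.37 pos [518.  179.2  64.9] shift [ 0.2  2.6 43.9] q6 -1.09 rows>= 2.0
jaw now 77.0 spin -0.0 rows 1.0 alt 3.141
shift after spin [ 0.2  2.6 43.9]
```

```bash
python3 -m crank '[{"grip":0.085,"x":0,"y":0.002,"z":0.022,"spin":0},{"grip":0.085,"x":0,"y":0,"z":0.022,"spin":0},{"grip":0.085,"x":0,"y":0,"z":0,"spin":0},{"grip":0.085,"x":0,"y":0,"z":0,"spin":0}]'
python3 -m crank '[{"grip":0.03,"x":0,"y":0,"z":0,"spin":0},{"grip":0.03,"x":0,"y":0,"z":0,"spin":0},{"grip":0.03,"x":0,"y":0,"z":0,"spin":0},{"grip":0.03,"x":0,"y":0,"z":0,"spin":0},{"grip":0.03,"x":0,"y":0,"z":0,"spin":0},{"grip":0.03,"x":0,"y":0,"z":0,"spin":0}]'
python3 -m crank '[{"grip":0.03,"x":0,"y":0,"z":-0.015,"spin":0},{"grip":0.03,"x":0,"y":0,"z":-0.03,"spin":0},{"grip":0.03,"x":0,"y":0,"z":-0.036,"spin":0},{"grip":0.03,"x":0,"y":0,"z":-0.036,"spin":0},{"grip":0.03,"x":0,"y":0,"z":0,"spin":0},{"grip":0.03,"x":0,"y":0,"z":0,"spin":0}]'
python3 - <<'E'
from h import *
p,d,K,T=eggs(); save(p,"w6"); go(448,-213.9,150,jaw=100.2)
E
```

```text
t: 12.7
ee_pos: [519.5, 182.7, 22.9]
tcp_rot: [-0.353, -3.121, 0.001]
force: [0.4, -0.8, 0.1]
grip_width: 0.992
t: 13.2
ee_pos: [520.3, 183.2, 24.0]
tcp_rot: [0.351, 3.119, 0.0]
force: [-0.6, -3.1, 7.0]
grip_width: 0.486
t: 13.7
ee_pos: [521.4, 184.1, 142.5]
tcp_rot: [0.351, 3.115, 0.004]
force: [-0.0, -0.2, -0.8]
grip_width: 0.488
egg px [252.  30.] n 3172 apex [406.7 208.3  71.5] cen@z45 [406.9 208.3  50. ]
egg px [253. 115.] n 2504 apex [462.9 195.5  71.5] cen@z45 [462. 196.  50.]
egg px [414. 172.] n 1213 apex [533.8 310.4  53.5] cen@z45 [532.8 309.6  50. ]
t 13.75 pos [519.7 183.6 140.5] shift [ -18.7 -403.4  -10. ] q6 -1.08 rows>= 10.0
jaw now 77.1 spin -0.403 rows 4.0 alt 2.739
shift after spin [ 140.9 -378.5  -10. ]
```

View pics/w6.png

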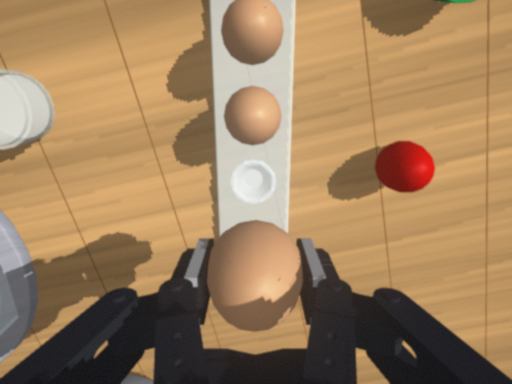

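Egg 1 is held upright between the pads at (254,275); two eggs remain on the rack. I carry it to the bay.

```bash
python3 -m crank '[{"grip":0.03,"x":0,"y":0,"z":0,"spin":-0.1},{"grip":0.03,"x":0,"y":0,"z":0,"spin":-0.1},{"grip":0.03,"x":0,"y":0,"z":0,"spin":-0.1},{"grip":0.03,"x":0,"y":0,"z":0,"spin":-0.1}]' >/dev/null
python3 -m crank '[{"grip":0.03,"x":0.01,"y":-0.027,"z":-0.001,"spin":0},{"grip":0.03,"x":0.0142,"y":-0.038,"z":-0.001,"spin":0},{"grip":0.03,"x":0.0142,"y":-0.038,"z":-0.001,"spin":0},{"grip":0.03,"x":0.0142,"y":-0.038,"z":-0.001,"spin":0},{"grip":0.03,"x":0.0142,"y":-0.038,"z":-0.001,"spin":0},{"grip":0.03,"x":0.0142,"y":-0.038,"z":-0.001,"spin":0},{"grip":0.03,"x":0.0142,"y":-0.038,"z":-0.001,"spin":0},{"grip":0.03,"x":0.0142,"y":-0.038,"z":-0.001,"spin":0},{"grip":0.03,"x":0.0142,"y":-0.038,"z":-0.001,"spin":0},{"grip":0.03,"x":0.0142,"y":-0.038,"z":-0.001,"spin":0},{"grip":0.03,"x":0,"y":0,"z":0,"spin":0},{"grip":0.03,"x":0,"y":0,"z":0,"spin":0}]'
python3 - <<'E'
from h import *
p,d,K,T=snap("wrist"); save(p,"w7"); np.savez("w7.npz",p=p,d=d,K=K,T=T); go(449,-213.7,80,jaw=100.2)
E
```

```text
t: 15.08
ee_pos: [446.4, -205.7, 147.7]
tcp_rot: [0.267, -3.127, -0.003]
force: [0.2, 0.8, -0.7]
grip_width: 0.486
t 15.13 pos [ 446.4 -204.   147.7] shift [ -1.1 -10.2  67.7] q6 -2.26 rows>= 2.0
jaw now 99.9 spin -0.006 rows 1.0 alt 3.136
shift after spin [ -1.  -10.2  67.7]
```

View pics/w7.png

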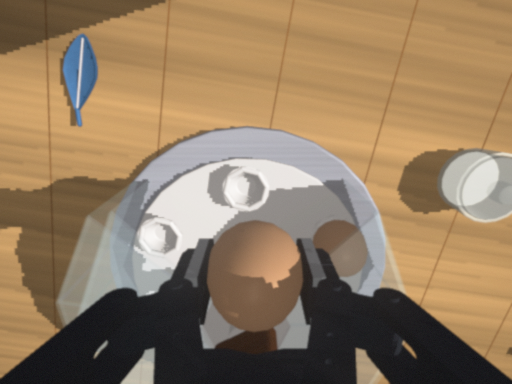

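Wrist view at the bay: the empty bay cup's rim is at (245,188), the kept egg at (340,247), and the next empty cup at (158,237). I'll measure the bay cup from its white rim.

Run:
```python
from h import *
w=np.load("w7.npz");p,d,K,T=[w[k] for k in"pdKT"]
P=cloud(d,K,T); m=(P[...,2]>30)&(P[...,2]<45)&(np.hypot(P[...,0]-448,P[...,1]+214)<32)
Q=P[m]; print(len(Q),Q.mean(0)); c,r=cv2.minEnclosingCircle(Q[:,:2].astype(np.float32)); print(c,r)
for q in((245,188),(245,186)): print(onplane(*q,37,K,T), P[q[1],q[0]])
v,u=np.nonzero(m); print(u.min(),u.max(),v.min(),v.max(), onplane((u.min()+u.max())/2,(v.min()+v.max())/2,37,K,T))
# egg in hand
h=cv2.cvtColor(p,cv2.COLOR_RGB2HSV); E=(P[...,2]>140)&(P[...,2]<215)&(h[...,0]<18)&(h[...,1]>70); E[:, :205]=0;E[:,305:]=0
print(P[E].max(0),P[E].min(0)); s=robot.get_state()['ee_pos']; z=P[E][:,2].max(); print(z, P[E][P[E][:,2]>z-4].mean(0)-s)
```

```text
1127 [ 449.83608512 -214.29160922   37.13336502]
(448.58154296875, -214.10142517089844) 20.183778762817383
[ 448.34922133 -214.20955894   37.        ] [ 451.49137765 -213.986237     26.85034753]
[ 446.58307352 -214.49435798   37.        ] [ 450.17389447 -214.24656884   25.13529495]
222 268 166 210 [ 448.34922133 -214.20955894   37.        ]
[ 459.96891296 -184.0912386   197.47328846] [ 423.80624236 -227.78439015  151.446191  ]
197.473288462799 [-1.78021613 -3.04081805 47.40154161]
```

```bash
python3 -m crank '[{"grip":0.03,"x":-0.0016,"y":-0.0084,"z":0.02,"spin":0},{"grip":0.03,"x":0,"y":0,"z":0.03,"spin":0},{"grip":0.03,"x":0,"y":0,"z":0.025,"spin":0},{"grip":0.03,"x":0,"y":0,"z":0.015,"spin":0},{"grip":0.03,"x":0,"y":0,"z":0.01,"spin":0},{"grip":0.03,"x":0,"y":0,"z":0,"spin":0},{"grip":0.03,"x":0,"y":0,"z":0,"spin":0}]'
python3 -m crank '[{"grip":0.03,"x":0,"y":0,"z":0.003,"spin":0},{"grip":0.03,"x":0,"y":0,"z":0.003,"spin":0},{"grip":0.03,"x":0,"y":0,"z":0.003,"spin":0},{"grip":0.03,"x":0,"y":0,"z":0,"spin":0}]'
```

```text
t: 15.72
ee_pos: [450.3, -209.8, 48.3]
tcp_rot: [0.278, -3.126, -0.004]
force: [0.7, 0.1, 0.2]
grip_width: 0.483
t: 16.05
ee_pos: [451.1, -211.9, 40.4]
tcp_rot: [-0.275, 3.129, -0.0]
force: [0.1, -0.4, -0.7]
grip_width: 0.485
```

```bash
python3 -m crank '[{"grip":0.03,"x":0.0012,"y":-0.0013,"z":0.001,"spin":0},{"grip":0.03,"x":0,"y":0,"z":0.001,"spin":0},{"grip":0.03,"x":0,"y":0,"z":0,"spin":0}]'
python3 -m crank '[{"grip":0.03,"x":0,"y":0,"z":0.001,"spin":0},{"grip":0.03,"x":0,"y":0,"z":0,"spin":0},{"grip":0.03,"x":0,"y":0,"z":0,"spin":0}]'
python3 -m crank '[{"grip":0.03,"x":0,"y":0,"z":0.001,"spin":0},{"grip":0.03,"x":0,"y":0,"z":0,"spin":0},{"grip":0.03,"x":0,"y":0,"z":0,"spin":0}]'
```

```text
t: 16.3
ee_pos: [450.0, -213.8, 38.6]
tcp_rot: [-0.274, 3.129, -0.001]
force: [-0.1, 0.1, 2.3]
grip_width: 0.485
t: 16.55
ee_pos: [450.0, -214.0, 38.2]
tcp_rot: [-0.275, 3.129, -0.001]
force: [-3.5, -0.3, 8.5]
grip_width: 0.484
t: 16.8
ee_pos: [449.9, -214.2, 37.9]
tcp_rot: [-0.275, 3.129, -0.002]
force: [-4.4, -0.6, 15.4]
grip_width: 0.483
```

Contact is firm but gentle (about 15 N). I release slowly.

```bash
python3 -m crank '[{"grip":0.044,"x":0,"y":0,"z":-0.0005,"spin":0},{"grip":0.05,"x":0,"y":0,"z":0,"spin":0},{"grip":0.058,"x":0,"y":0,"z":0,"spin":0},{"grip":0.065,"x":0,"y":0,"z":0,"spin":0},{"grip":0.07,"x":0,"y":0,"z":0,"spin":0},{"grip":0.07,"x":0,"y":0,"z":0,"spin":0}]'
python3 -m crank '[{"grip":0.07,"x":0,"y":0,"z":-0.015,"spin":0},{"grip":0.07,"x":0,"y":0,"z":-0.03,"spin":0},{"grip":0.07,"x":0,"y":0,"z":-0.04,"spin":0},{"grip":0.07,"x":0,"y":0,"z":-0.04,"spin":0},{"grip":0.07,"x":0,"y":0,"z":-0.02,"spin":0},{"grip":0.05,"x":0,"y":0,"z":0,"spin":0},{"grip":0.05,"x":0,"y":0,"z":0,"spin":0}]'
cat >> h.py <<'E'
def bayegg():
    p,d,K,T=snap("wrist"); P=cloud(d,K,T)
    m=(P[...,2]>60)&(P[...,2]<95)&(np.hypot(P[...,0]-448.4,P[...,1]+214.2)<24)
    Q=P[m]; z=np.percentile(Q[:,2],98) if len(Q)>30 else 0; print("bay egg n",len(Q),"apex",Q[Q[:,2]>z-3].mean(0).round(1) if z else None)
    return p,d,K,T
E
python3 - <<'E'
from h import *
p,d,K,T=bayegg(); save(p,"w8"); bar(); go(536.8,-198,182,jaw=40.2)
E
```

```text
t: 17.3
ee_pos: [450.0, -213.4, 36.6]
tcp_rot: [0.275, -3.129, -0.0]
force: [-0.0, 0.2, 0.6]
grip_width: 0.824
t: 17.88
ee_pos: [450.9, -213.9, 183.0]
tcp_rot: [-0.275, 3.127, -0.003]
force: [-1.2, -0.9, -0.8]
grip_width: 0.583
bay egg n 1809 apex [ 448.3 -215.1   85.9]
bar (536.6253662109375, -198.37478637695312) dir 129.0520706403024
t 17.98 pos [ 449.  -212.8  180.6] shift [-89.   -0.7  -1.6] q6 -2.27 rows>= 3.0
jaw now 100.0 spin 1.044 rows 9.0 alt -2.097
shift after spin [-45.3  76.6  -1.6]
```

Egg 1 is seated upright: apex (448,-215,86). Next click of the turntable.

```bash
python3 -m crank '[{"grip":0.05,"x":0,"y":0,"z":0,"spin":0.116},{"grip":0.05,"x":0,"y":0,"z":0,"spin":0.116},{"grip":0.05,"x":0,"y":0,"z":0,"spin":0.116},{"grip":0.05,"x":0,"y":0,"z":0,"spin":0.116},{"grip":0.05,"x":0,"y":0,"z":0,"spin":0.116},{"grip":0.05,"x":0,"y":0,"z":0,"spin":0.116},{"grip":0.05,"x":0,"y":0,"z":0,"spin":0.116},{"grip":0.05,"x":0,"y":0,"z":0,"spin":0.116},{"grip":0.05,"x":0,"y":0,"z":0,"spin":0.116}]' >/dev/null
python3 -m crank '[{"grip":0.05,"x":-0.015,"y":0.0255,"z":0,"spin":0},{"grip":0.05,"x":-0.015,"y":0.0255,"z":0,"spin":0},{"grip":0.05,"x":-0.015,"y":0.0256,"z":0,"spin":0},{"grip":0.05,"x":0,"y":0,"z":0,"spin":0},{"grip":0.05,"x":0,"y":0,"z":0,"spin":0}]'
python3 -c "
from h import *
bar(); go(536.8,-198,113,jaw=40.2)"
```

```text
t: 19.15
ee_pos: [537.7, -197.6, 179.1]
tcp_rot: [-1.318, -2.847, 0.0]
force: [-0.6, 0.8, -0.3]
grip_width: 0.583
bar (536.8849487304688, -197.83889770507812) dir 130.54899902166184
t 19.2 pos [ 536.4 -197.6  179.2] shift [-0.9  0.2 66.2] q6 -1.13 rows>= 2.0
jaw now 40.3 spin 0.001 rows 1.0 alt -3.14
shift after spin [-0.9  0.2 66.2]
```

```bash
python3 -m crank '[{"grip":0.05,"x":0,"y":0,"z":0.022,"spin":0},{"grip":0.05,"x":0,"y":0,"z":0.022,"spin":0},{"grip":0.05,"x":0,"y":0,"z":0.022,"spin":0},{"grip":0.0,"x":0,"y":0,"z":0,"spin":0},{"grip":0.0,"x":0,"y":0,"z":0,"spin":0},{"grip":0.0,"x":0,"y":0,"z":0,"spin":0},{"grip":0.0,"x":0,"y":0,"z":0,"spin":0},{"grip":0.0,"x":0,"y":0,"z":0,"spin":0},{"grip":0.0,"x":0,"y":0,"z":0,"spin":0}]'
python3 -m crank '[{"grip":0.0,"x":0,"y":0,"z":0,"spin":0.06},{"grip":0.0,"x":0,"y":0,"z":0,"spin":0.11},{"grip":0.0,"x":0,"y":0,"z":0,"spin":0.11},{"grip":0.0,"x":0,"y":0,"z":0,"spin":0.11},{"grip":0.0,"x":0,"y":0,"z":0,"spin":0.11},{"grip":0.0,"x":0,"y":0,"z":0,"spin":0.11},{"grip":0.0,"x":0,"y":0,"z":0,"spin":0.11},{"grip":0.0,"x":0,"y":0,"z":0,"spin":0.11},{"grip":0.0,"x":0,"y":0,"z":0,"spin":0.11},{"grip":0.0,"x":0,"y":0,"z":0,"spin":0.11},{"grip":0.0,"x":0,"y":0,"z":0,"spin":0},{"grip":0.0,"x":0,"y":0,"z":0,"spin":0}]'
python3 -m crank '[{"grip":0.05,"x":0,"y":0,"z":0,"spin":0},{"grip":0.05,"x":0,"y":0,"z":0,"spin":0},{"grip":0.05,"x":0,"y":0,"z":0,"spin":0},{"grip":0.05,"x":0,"y":0,"z":-0.03,"spin":0},{"grip":0.05,"x":0,"y":0,"z":-0.04,"spin":0},{"grip":0.05,"x":0,"y":0,"z":-0.03,"spin":0},{"grip":0.05,"x":0,"y":0,"z":0,"spin":0},{"grip":0.05,"x":0,"y":0,"z":0,"spin":0}]'
python3 - <<'E'
from h import *
bar()
go(462.5,195.3,200,jaw=77)
E
```

```text
t: 19.95
ee_pos: [537.3, -198.3, 116.3]
tcp_rot: [-1.322, -2.85, 0.0]
force: [-0.5, 0.6, -2.8]
grip_width: 0.154
t: 20.95
ee_pos: [536.4, -198.4, 116.3]
tcp_rot: [-2.569, -1.807, 0.002]
force: [-5.5, -0.6, 1.7]
grip_width: 0.148
t: 21.62
ee_pos: [540.0, -199.2, 218.8]
tcp_rot: [2.566, 1.801, 0.006]
force: [-0.7, -0.8, -0.8]
grip_width: 0.583
bar (537.5567016601562, -197.22071838378906) dir 70.0776161829969
t 21.67 pos [ 538.5 -198.5  216.7] shift [ 344.5 -205.5   16.1] q6 -0.08 rows>= 10.0
jaw now -19.9 spin 1.45 rows 13.0 alt -1.691
shift after spin [-162.7 -366.7   16.1]
```

```bash
python3 -m crank '[{"grip":0.085,"x":0,"y":0,"z":0,"spin":-0.115},{"grip":0.085,"x":0,"y":0,"z":0,"spin":-0.115},{"grip":0.085,"x":0,"y":0,"z":0,"spin":-0.115},{"grip":0.085,"x":0,"y":0,"z":0,"spin":-0.115},{"grip":0.085,"x":0,"y":0,"z":0,"spin":-0.115},{"grip":0.085,"x":0,"y":0,"z":0,"spin":-0.115},{"grip":0.085,"x":0,"y":0,"z":0,"spin":-0.115},{"grip":0.085,"x":0,"y":0,"z":0,"spin":-0.115},{"grip":0.085,"x":0,"y":0,"z":0,"spin":-0.115},{"grip":0.085,"x":0,"y":0,"z":0,"spin":-0.115},{"grip":0.085,"x":0,"y":0,"z":0,"spin":-0.115},{"grip":0.085,"x":0,"y":0,"z":0,"spin":-0.115}]' >/dev/null
python3 -m crank '[{"grip":0.085,"x":0,"y":0,"z":0,"spin":-0.104},{"grip":0.085,"x":0,"y":0,"z":0,"spin":-0.104},{"grip":0.085,"x":0,"y":0,"z":0,"spin":-0.104},{"grip":0.085,"x":0.0016,"y":0.0036,"z":0,"spin":0},{"grip":0.085,"x":0.016,"y":0.0365,"z":0,"spin":0},{"grip":0.085,"x":0.016,"y":0.0365,"z":0,"spin":0},{"grip":0.085,"x":0.016,"y":0.0365,"z":0,"spin":0},{"grip":0.085,"x":0.016,"y":0.0365,"z":0,"spin":0},{"grip":0.085,"x":0.016,"y":0.0365,"z":0,"spin":0},{"grip":0.085,"x":0.016,"y":0.0365,"z":0,"spin":0},{"grip":0.085,"x":0.016,"y":0.0365,"z":0,"spin":0},{"grip":0.085,"x":0.016,"y":0.0365,"z":0,"spin":0}]' >/dev/null
python3 -m crank '[{"grip":0.085,"x":0.016,"y":0.0365,"z":0,"spin":0},{"grip":0.085,"x":0.016,"y":0.0355,"z":0,"spin":0},{"grip":0.085,"x":0,"y":0,"z":0,"spin":0},{"grip":0.085,"x":0,"y":0,"z":0,"spin":0}]'
python3 - <<'E'
from h import *
eggs(); go(462.5,195.3,65,jaw=77)
E
```

```text
t: 24.0
ee_pos: [461.3, 198.1, 214.7]
tcp_rot: [-0.351, -3.12, 0.001]
force: [0.9, 0.5, 0.1]
grip_width: 0.996
egg px [253. 115.] n 1483 apex [406.2 208.3  71.5] cen@z45 [405.7 208.5  50. ]
egg px [253. 173.] n 1301 apex [462.4 195.7  71.4] cen@z45 [461.9 196.2  50. ]
egg px [373. 212.] n 642 apex [533.5 310.8  53.5] cen@z45 [532.2 310.   50. ]
t 24.05 pos [461.7 196.7 214.8] shift [ -1.3  -0.9 149.8] q6 -1.03 rows>= 4.0
jaw now 77.1 spin 0.001 rows 1.0 alt -3.14
shift after spin [ -1.3  -0.9 149.8]
```

```bash
python3 -m crank '[{"grip":0.085,"x":-0.001,"y":-0.001,"z":0.036,"spin":0},{"grip":0.085,"x":0,"y":0,"z":0.036,"spin":0},{"grip":0.085,"x":0,"y":0,"z":0.036,"spin":0},{"grip":0.085,"x":0,"y":0,"z":0.036,"spin":0},{"grip":0.085,"x":0,"y":0,"z":0.027,"spin":0},{"grip":0.085,"x":0,"y":0,"z":0.021,"spin":0},{"grip":0.085,"x":0,"y":0,"z":0,"spin":0},{"grip":0.085,"x":0,"y":0,"z":0,"spin":0}]'
python3 -m crank '[{"grip":0.03,"x":0,"y":0,"z":0,"spin":0},{"grip":0.03,"x":0,"y":0,"z":0,"spin":0},{"grip":0.03,"x":0,"y":0,"z":0,"spin":0},{"grip":0.03,"x":0,"y":0,"z":0,"spin":0},{"grip":0.03,"x":0,"y":0,"z":0,"spin":0},{"grip":0.03,"x":0,"y":0,"z":0,"spin":0}]'
python3 -m crank '[{"grip":0.03,"x":0,"y":0,"z":-0.015,"spin":0},{"grip":0.03,"x":0,"y":0,"z":-0.03,"spin":0},{"grip":0.03,"x":0,"y":0,"z":-0.036,"spin":0},{"grip":0.03,"x":0,"y":0,"z":-0.036,"spin":0},{"grip":0.03,"x":0,"y":0,"z":-0.01,"spin":-0.1},{"grip":0.03,"x":0,"y":0,"z":0,"spin":-0.1},{"grip":0.03,"x":0,"y":0,"z":0,"spin":-0.1},{"grip":0.03,"x":0,"y":0,"z":0,"spin":-0.1},{"grip":0.03,"x":0,"y":0,"z":0,"spin":0},{"grip":0.03,"x":0,"y":0,"z":0,"spin":0}]'
python3 -c "
from h import *
go(449.5,-213.5,150,jaw=100.2)"
```

```text
t: 24.72
ee_pos: [462.7, 193.1, 22.7]
tcp_rot: [-0.36, -3.117, 0.003]
force: [0.4, -0.6, -0.0]
grip_width: 0.992
t: 25.22
ee_pos: [464.9, 195.5, 25.6]
tcp_rot: [0.355, 3.118, 0.002]
force: [-1.0, -0.9, 6.4]
grip_width: 0.485
t: 26.05
ee_pos: [463.5, 195.0, 151.5]
tcp_rot: [-0.268, 3.129, 0.0]
force: [0.0, 0.3, -0.7]
grip_width: 0.485
t 26.05 pos [463.5 195.  151.5] shift [  83.2 -400.2    1.3] q6 -1.43 rows>= 10.0
jaw now 99.8 spin -0.007 rows 1.0 alt 3.134
shift after spin [  86.1 -399.6    1.3]
```

```bash
python3 -m crank '[{"grip":0.03,"x":0.0042,"y":-0.02,"z":0,"spin":0},{"grip":0.03,"x":0.0082,"y":-0.038,"z":0,"spin":0},{"grip":0.03,"x":0.0082,"y":-0.038,"z":0,"spin":0},{"grip":0.03,"x":0.0082,"y":-0.038,"z":0,"spin":0},{"grip":0.03,"x":0.0082,"y":-0.038,"z":0,"spin":0},{"grip":0.03,"x":0.0082,"y":-0.038,"z":0,"spin":0},{"grip":0.03,"x":0.0082,"y":-0.038,"z":0,"spin":0},{"grip":0.03,"x":0.0082,"y":-0.038,"z":0,"spin":0},{"grip":0.03,"x":0.0082,"y":-0.038,"z":0,"spin":0},{"grip":0.03,"x":0.0082,"y":-0.038,"z":0,"spin":0},{"grip":0.03,"x":0.0082,"y":-0.038,"z":0,"spin":0},{"grip":0.03,"x":0,"y":0,"z":0,"spin":0}]'
python3 -m crank '[{"grip":0.03,"x":0,"y":0,"z":0.02,"spin":0},{"grip":0.03,"x":0,"y":0,"z":0.03,"spin":0},{"grip":0.03,"x":0,"y":0,"z":0.02,"spin":0},{"grip":0.03,"x":0,"y":0,"z":0,"spin":0},{"grip":0.03,"x":0,"y":0,"z":0,"spin":0}]'
python3 - <<'E'
from h import *
for i in range(2): go(449.7,-213.8,42,jaw=100.2); p,d,K,T=snap("wrist")
P=cloud(d,K,T); m=(P[...,2]>30)&(P[...,2]<45)&(np.hypot(P[...,0]-448,P[...,1]+214)<32); v,u=np.nonzero(m)
print("cup",len(u),u.min(),u.max(),v.min(),v.max(), onplane((u.min()+u.max())/2,(v.min()+v.max())/2,37,K,T)); save(p,"w9")
E
```

```text
t: 27.05
ee_pos: [448.8, -221.3, 151.5]
tcp_rot: [-0.26, 3.128, -0.009]
force: [0.8, 0.6, 0.4]
grip_width: 0.486
t: 27.47
ee_pos: [446.7, -213.2, 80.1]
tcp_rot: [0.269, -3.128, -0.003]
force: [-0.5, -0.2, -0.9]
grip_width: 0.484
t 27.47 pos [ 446.7 -213.2   80.1] shift [-2.9 -1.1 38.1] q6 -2.27 rows>= 1.0
jaw now 99.8 spin -0.006 rows 1.0 alt 3.135
shift after spin [-2.9 -1.1 38.1]
t 27.52 pos [ 447.9 -213.8   81.2] shift [-1.8 -0.3 39.2] q6 -2.27 rows>= 1.0
jaw now 99.9 spin -0.006 rows 1.0 alt 3.136
shift after spin [-1.8 -0.3 39.2]
cup 941 224 285 189 226 [ 441.34661608 -215.77662803   37.        ]
```

```bash
python3 -m crank '[{"grip":0.03,"x":-0.002,"y":-0.0005,"z":0.02,"spin":0},{"grip":0.03,"x":0,"y":0,"z":0.012,"spin":0},{"grip":0.03,"x":0,"y":0,"z":0.005,"spin":0},{"grip":0.03,"x":0,"y":0,"z":0.002,"spin":0},{"grip":0.03,"x":0,"y":0,"z":0,"spin":0},{"grip":0.03,"x":0,"y":0,"z":0,"spin":0}]'
python3 -m crank '[{"grip":0.03,"x":0,"y":0,"z":0.001,"spin":0},{"grip":0.03,"x":0,"y":0,"z":0.001,"spin":0},{"grip":0.03,"x":0,"y":0,"z":0,"spin":0}]'
python3 -m crank '[{"grip":0.03,"x":0,"y":0,"z":0.001,"spin":0},{"grip":0.03,"x":0,"y":0,"z":0,"spin":0},{"grip":0.03,"x":0,"y":0,"z":0,"spin":0}]'
```

```text
t: 28.07
ee_pos: [450.4, -214.4, 42.8]
tcp_rot: [-0.272, 3.128, -0.002]
force: [0.1, 0.7, -0.8]
grip_width: 0.484
t: 28.32
ee_pos: [450.3, -214.4, 40.4]
tcp_rot: [-0.271, 3.128, -0.001]
force: [-0.1, 0.1, 1.7]
grip_width: 0.481
t: 28.57
ee_pos: [450.7, -214.6, 39.6]
tcp_rot: [-0.272, 3.128, -0.002]
force: [0.3, 1.4, 6.3]
grip_width: 0.48
```

```bash
python3 -m crank '[{"grip":0.03,"x":0,"y":0,"z":0.001,"spin":0},{"grip":0.03,"x":0,"y":0,"z":0,"spin":0},{"grip":0.03,"x":0,"y":0,"z":0,"spin":0}]'
python3 -m crank '[{"grip":0.044,"x":0,"y":0,"z":-0.0005,"spin":0},{"grip":0.05,"x":0,"y":0,"z":0,"spin":0},{"grip":0.058,"x":0,"y":0,"z":0,"spin":0},{"grip":0.065,"x":0,"y":0,"z":0,"spin":0},{"grip":0.07,"x":0,"y":0,"z":0,"spin":0},{"grip":0.07,"x":0,"y":0,"z":0,"spin":0}]'
python3 -m crank '[{"grip":0.07,"x":0,"y":0,"z":-0.015,"spin":0},{"grip":0.07,"x":0,"y":0,"z":-0.03,"spin":0},{"grip":0.07,"x":0,"y":0,"z":-0.04,"spin":0},{"grip":0.07,"x":0,"y":0,"z":-0.04,"spin":0},{"grip":0.07,"x":0,"y":0,"z":-0.02,"spin":0},{"grip":0.05,"x":0,"y":0,"z":0,"spin":0},{"grip":0.05,"x":0,"y":0,"z":0,"spin":0}]'
python3 - <<'E'
from h import *
p,d,K,T=bayegg(); save(p,"w10"); bar(); go(536.8,-198,182,jaw=-19.8)
E
```

```text
t: 28.82
ee_pos: [450.9, -215.0, 39.4]
tcp_rot: [-0.272, 3.127, -0.004]
force: [-0.7, -0.0, 12.3]
grip_width: 0.485
t: 29.32
ee_pos: [449.4, -214.0, 38.0]
tcp_rot: [0.272, -3.129, -0.001]
force: [-0.2, 0.2, 0.6]
grip_width: 0.818
t: 29.9
ee_pos: [450.3, -214.5, 184.5]
tcp_rot: [-0.271, 3.127, -0.003]
force: [0.2, 0.7, -0.4]
grip_width: 0.588
bay egg n 1795 apex [ 448.8 -214.7   85.9]
bar (536.3499145507812, -198.890869140625) dir 71.37409254560409
t 30.0 pos [ 448.6 -213.4  182.1] shift [-89.6   0.   -0.1] q6 -2.27 rows>= 3.0
jaw now 99.9 spin -1.052 rows 9.0 alt 2.09
shift after spin [-44.4 -77.8  -0.1]
```

View pics/w10.png

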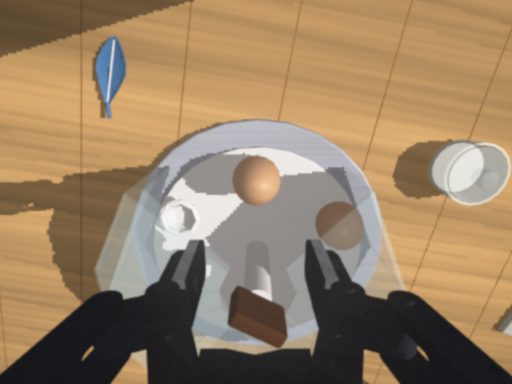

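Egg 2 is seated in the bay at (257,180), egg 1 is under the cover at (340,225), and the next cup at (178,216) is empty. Third click.

```bash
python3 -m crank '[{"grip":0.05,"x":0,"y":0,"z":0,"spin":0.116},{"grip":0.05,"x":0,"y":0,"z":0,"spin":0.116},{"grip":0.05,"x":0,"y":0,"z":0,"spin":0.116},{"grip":0.05,"x":0,"y":0,"z":0,"spin":0.116},{"grip":0.05,"x":0,"y":0,"z":0,"spin":0.116},{"grip":0.05,"x":0,"y":0,"z":0,"spin":0.116},{"grip":0.05,"x":0,"y":0,"z":0,"spin":0.116},{"grip":0.05,"x":0,"y":0,"z":0,"spin":0.116},{"grip":0.05,"x":0,"y":0,"z":0,"spin":0.116}]' >/dev/null
python3 -m crank '[{"grip":0.05,"x":0,"y":0,"z":0,"spin":0.116},{"grip":0.05,"x":0,"y":0,"z":0,"spin":0.116},{"grip":0.05,"x":0,"y":0,"z":0,"spin":0.116},{"grip":0.05,"x":0,"y":0,"z":0,"spin":0.116},{"grip":0.05,"x":0,"y":0,"z":0,"spin":0.116},{"grip":0.05,"x":0,"y":0,"z":0,"spin":0.116},{"grip":0.05,"x":0,"y":0,"z":0,"spin":0.116},{"grip":0.05,"x":0,"y":0,"z":0,"spin":0.116},{"grip":0.05,"x":0,"y":0,"z":0,"spin":0.116}]' >/dev/null
python3 -m crank '[{"grip":0.05,"x":0.0148,"y":0.0259,"z":0,"spin":0},{"grip":0.05,"x":0.0148,"y":0.0259,"z":0,"spin":0},{"grip":0.05,"x":0.0148,"y":0.0259,"z":0,"spin":0},{"grip":0.05,"x":0,"y":0,"z":0,"spin":0},{"grip":0.05,"x":0,"y":0,"z":0,"spin":0}]'
python3 -c "
from h import *
bar(); go(536.8,-198,114,jaw=-19.8)"
```

```text
t: 31.92
ee_pos: [537.8, -197.7, 180.6]
tcp_rot: [-2.564, -1.808, 0.004]
force: [-0.4, -1.0, -0.3]
grip_width: 0.584
bar (537.5615234375, -197.3876953125) dir 70.68272672170366
t 31.97 pos [ 536.5 -197.7  180.7] shift [-0.2  0.7 66.7] q6 -0.08 rows>= 2.0
jaw now -19.7 spin 0.003 rows 1.0 alt -3.139
shift after spin [-0.2  0.7 66.7]
```

```bash
python3 -m crank '[{"grip":0.05,"x":0,"y":0,"z":0.022,"spin":0},{"grip":0.05,"x":0,"y":0,"z":0.022,"spin":0},{"grip":0.05,"x":0,"y":0,"z":0.022,"spin":0},{"grip":0.0,"x":0,"y":0,"z":0,"spin":0},{"grip":0.0,"x":0,"y":0,"z":0,"spin":0},{"grip":0.0,"x":0,"y":0,"z":0,"spin":0},{"grip":0.0,"x":0,"y":0,"z":0,"spin":0},{"grip":0.0,"x":0,"y":0,"z":0,"spin":0},{"grip":0.0,"x":0,"y":0,"z":0,"spin":0}]'
python3 -m crank '[{"grip":0.0,"x":0,"y":0,"z":0,"spin":0.06},{"grip":0.0,"x":0,"y":0,"z":0,"spin":0.11},{"grip":0.0,"x":0,"y":0,"z":0,"spin":0.11},{"grip":0.0,"x":0,"y":0,"z":0,"spin":0.11},{"grip":0.0,"x":0,"y":0,"z":0,"spin":0.11},{"grip":0.0,"x":0,"y":0,"z":0,"spin":0.11},{"grip":0.0,"x":0,"y":0,"z":0,"spin":0.11},{"grip":0.0,"x":0,"y":0,"z":0,"spin":0.11},{"grip":0.0,"x":0,"y":0,"z":0,"spin":0.11},{"grip":0.0,"x":0,"y":0,"z":0,"spin":0.11},{"grip":0.0,"x":0,"y":0,"z":0,"spin":0},{"grip":0.0,"x":0,"y":0,"z":0,"spin":0}]'
python3 -m crank '[{"grip":0.05,"x":0,"y":0,"z":0,"spin":0},{"grip":0.05,"x":0,"y":0,"z":0,"spin":0},{"grip":0.05,"x":0,"y":0,"z":0,"spin":0},{"grip":0.05,"x":0,"y":0,"z":-0.03,"spin":0},{"grip":0.05,"x":0,"y":0,"z":-0.04,"spin":0},{"grip":0.05,"x":0,"y":0,"z":-0.03,"spin":0},{"grip":0.05,"x":0,"y":0,"z":0,"spin":0},{"grip":0.05,"x":0,"y":0,"z":0,"spin":0}]'
python3 - <<'E'
from h import *
bar()
go(435,202,200,jaw=77)
E
```

```text
t: 32.72
ee_pos: [536.5, -198.4, 117.8]
tcp_rot: [-2.568, -1.808, 0.002]
force: [-5.7, 0.5, -0.1]
grip_width: 0.154
t: 33.72
ee_pos: [536.0, -197.8, 117.8]
tcp_rot: [-3.128, -0.277, 0.004]
force: [-7.0, 1.2, 0.6]
grip_width: 0.152
t: 34.38
ee_pos: [540.3, -199.5, 220.5]
tcp_rot: [3.126, 0.277, 0.011]
force: [-0.5, 0.0, -0.3]
grip_width: 0.584
bar (538.3499145507812, -197.91932678222656) dir 9.23618100811376
t 34.43 pos [ 538.7 -198.8  218.5] shift [ -31.6 -412.8   17.6] q6 0.97 rows>= 11.0
jaw now -79.9 spin 0.404 rows 4.0 alt -2.738
shift after spin [-191.3 -367.2   17.6]
```

```bash
python3 -m crank '[{"grip":0.085,"x":0,"y":0,"z":0,"spin":0.101},{"grip":0.085,"x":0,"y":0,"z":0,"spin":0.101},{"grip":0.085,"x":0,"y":0,"z":0,"spin":0.101},{"grip":0.085,"x":0,"y":0,"z":0,"spin":0.101},{"grip":0.085,"x":-0.0174,"y":-0.0334,"z":0,"spin":0},{"grip":0.085,"x":-0.0174,"y":-0.0334,"z":0,"spin":0},{"grip":0.085,"x":-0.0174,"y":-0.0334,"z":0,"spin":0},{"grip":0.085,"x":-0.0174,"y":-0.0334,"z":0,"spin":0}]' >/dev/null
python3 -m crank '[{"grip":0.085,"x":-0.0174,"y":-0.0334,"z":0,"spin":0},{"grip":0.085,"x":-0.0174,"y":-0.0334,"z":0,"spin":0},{"grip":0.085,"x":-0.0174,"y":-0.0334,"z":0,"spin":0},{"grip":0.085,"x":-0.0174,"y":-0.0334,"z":0,"spin":0},{"grip":0.085,"x":-0.0174,"y":-0.0334,"z":0,"spin":0},{"grip":0.085,"x":-0.0174,"y":-0.0334,"z":0,"spin":0},{"grip":0.085,"x":-0.0174,"y":-0.0334,"z":0,"spin":0},{"grip":0.085,"x":0,"y":0,"z":0,"spin":0},{"grip":0.085,"x":0,"y":0,"z":0,"spin":0}]'
python3 - <<'E'
from h import *
eggs(); go(406.2,208.3,22,jaw=77)
E
```

```text
t: 35.85
ee_pos: [432.5, 204.1, 215.8]
tcp_rot: [3.121, -0.349, -0.004]
force: [0.2, -0.4, 0.8]
grip_width: 0.994
egg px [121.  94.] n 910 apex [534.9 311.   53.5] cen@z45 [535.  310.1  50. ]
egg px [260. 218.] n 1188 apex [382.3 209.1  71.3] cen@z45 [382.  208.9  50. ]
t 35.9 pos [433.  202.9 215.9] shift [-26.9   0.3 194. ] q6 2.15 rows>= 5.0
jaw now -102.9 spin 0.002 rows 1.0 alt -3.139
shift after spin [-26.9   0.3 194. ]
```

The rack has been knocked: the egg is now at (382,209). I'll look.

Run:
```python
from h import *
p,d,K,T=eggs(); save(p,"w11"); go(382.3,209,22,jaw=77)
```

```text
egg px [120.  95.] n 893 apex [535.1 311.1  53.4] cen@z45 [535.  310.1  50. ]
egg px [259. 218.] n 1171 apex [382.2 209.1  71.4] cen@z45 [382.1 209.2  50. ]
t 35.95 pos [433.4 202.1 216.1] shift [-51.1   4.4 194.2] q6 2.15 rows>= 5.0
jaw now -103.0 spin 0.001 rows 1.0 alt -3.141
shift after spin [-51.1   4.4 194.2]
```

View pics/w11.png

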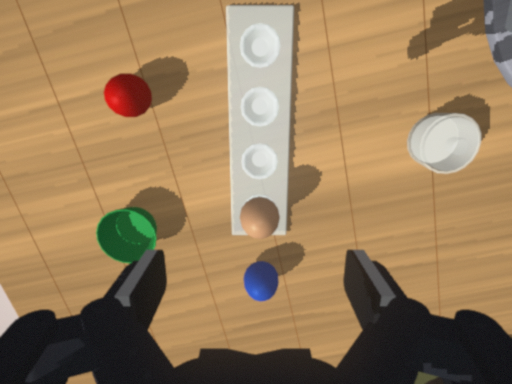

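Wrist view: the rack slid along its row with the same heading. The last egg is at (259,217), with a blue decoy behind it at (261,280) that stays clear of the fingers.

```bash
python3 -m crank '[{"grip":0.085,"x":-0.0256,"y":0.0022,"z":0.028,"spin":0},{"grip":0.085,"x":-0.0256,"y":0.0022,"z":0.028,"spin":0},{"grip":0.085,"x":0,"y":0,"z":0.036,"spin":0},{"grip":0.085,"x":0,"y":0,"z":0.03,"spin":0},{"grip":0.085,"x":0,"y":0,"z":0.02,"spin":0},{"grip":0.085,"x":0,"y":0,"z":0,"spin":0},{"grip":0.085,"x":0,"y":0,"z":0,"spin":0}]'
python3 -c "
from h import *
eggs();go(382.2,209.1,22,jaw=77)"
```

```text
t: 36.53
ee_pos: [382.7, 208.2, 74.4]
tcp_rot: [3.119, -0.36, -0.005]
force: [1.0, 0.8, 0.1]
grip_width: 0.991
egg px [253. 234.] n 3987 apex [382.6 208.8  71.4] cen@z45 [381.8 209.2  50. ]
t 36.58 pos [383.9 208.9  75.5] shift [-1.6  0.2 53.5] q6 2.2 rows>= 2.0
jaw now -103.1 spin -0.002 rows 1.0 alt 3.139
shift after spin [-1.6  0.2 53.5]
```

```bash
python3 -m crank '[{"grip":0.085,"x":-0.0005,"y":0,"z":0.026,"spin":0},{"grip":0.085,"x":0,"y":0,"z":0.026,"spin":0},{"grip":0.085,"x":0,"y":0,"z":0,"spin":0},{"grip":0.085,"x":0,"y":0,"z":0,"spin":0}]'
python3 -m crank '[{"grip":0.03,"x":0,"y":0,"z":0,"spin":0},{"grip":0.03,"x":0,"y":0,"z":0,"spin":0},{"grip":0.03,"x":0,"y":0,"z":0,"spin":0},{"grip":0.03,"x":0,"y":0,"z":0,"spin":0},{"grip":0.03,"x":0,"y":0,"z":0,"spin":0},{"grip":0.03,"x":0,"y":0,"z":0,"spin":0}]'
python3 -m crank '[{"grip":0.03,"x":0,"y":0,"z":-0.015,"spin":0},{"grip":0.03,"x":0,"y":0,"z":-0.03,"spin":0},{"grip":0.03,"x":0,"y":0,"z":-0.036,"spin":0},{"grip":0.03,"x":0,"y":0,"z":-0.036,"spin":0},{"grip":0.03,"x":0,"y":0,"z":-0.01,"spin":-0.1},{"grip":0.03,"x":0,"y":0,"z":0,"spin":-0.1},{"grip":0.03,"x":0,"y":0,"z":0,"spin":-0.1},{"grip":0.03,"x":0,"y":0,"z":0,"spin":-0.1},{"grip":0.03,"x":0,"y":0,"z":0,"spin":0},{"grip":0.03,"x":0,"y":0,"z":0,"spin":0}]'
python3 -c "
from h import *
go(449.5,-213.5,150,jaw=100.2)"
```

```text
t: 36.92
ee_pos: [383.0, 209.6, 23.8]
tcp_rot: [3.121, -0.357, -0.001]
force: [-0.5, 0.2, 1.0]
grip_width: 0.994
t: 37.42
ee_pos: [383.6, 210.2, 24.8]
tcp_rot: [-3.12, 0.355, -0.004]
force: [-0.4, -1.9, 9.0]
grip_width: 0.481
t: 38.25
ee_pos: [382.5, 210.0, 150.8]
tcp_rot: [-3.13, -0.267, -0.001]
force: [-0.6, -0.2, -1.4]
grip_width: 0.489
t 38.25 pos [382.5 210.  150.8] shift [ -5.7 428.7   0.7] q6 1.81 rows>= 11.0
jaw now -80.3 spin -0.008 rows 1.0 alt 3.134
shift after spin [ -9.1 428.6   0.7]
```

```bash
python3 -m crank '[{"grip":0.03,"x":0.006,"y":0.02,"z":0,"spin":0},{"grip":0.03,"x":0.006,"y":0.037,"z":0,"spin":0},{"grip":0.03,"x":0.006,"y":0.037,"z":0,"spin":0},{"grip":0.03,"x":0.006,"y":0.037,"z":0,"spin":0},{"grip":0.03,"x":0.006,"y":0.037,"z":0,"spin":0},{"grip":0.03,"x":0,"y":0.037,"z":0,"spin":0},{"grip":0.03,"x":0,"y":0.037,"z":0,"spin":0},{"grip":0.03,"x":-0.006,"y":0.037,"z":0,"spin":0},{"grip":0.03,"x":-0.006,"y":0.037,"z":0,"spin":0},{"grip":0.03,"x":-0.006,"y":0.037,"z":0,"spin":0},{"grip":0.03,"x":-0.009,"y":0.037,"z":0,"spin":0},{"grip":0.03,"x":-0.009,"y":0.037,"z":0,"spin":0}]' >/dev/null
python3 -m crank '[{"grip":0.03,"x":0,"y":0,"z":0,"spin":0},{"grip":0.03,"x":0,"y":0,"z":0,"spin":0},{"grip":0.03,"x":0,"y":0,"z":0,"spin":0}]'
python3 - <<'E'
from h import *
for i in range(2): go(449.5,-213.8,42,jaw=100.2); p,d,K,T=snap("wrist")
E
```

```text
t: 39.5
ee_pos: [449.6, -211.3, 150.0]
tcp_rot: [-3.129, -0.267, 0.001]
force: [0.3, -0.2, -0.2]
grip_width: 0.484
t 39.5 pos [ 449.6 -211.3  150. ] shift [ -0.4   2.6 108. ] q6 0.88 rows>= 3.0
jaw now -80.3 spin -0.008 rows 1.0 alt 3.134
shift after spin [ -0.4   2.6 108. ]
t 39.55 pos [ 449.6 -210.6  150. ] shift [ -0.6   3.3 108. ] q6 0.88 rows>= 3.0
jaw now -80.2 spin -0.006 rows 1.0 alt 3.135
shift after spin [ -0.6   3.3 108. ]
```

```bash
python3 -m crank '[{"grip":0.03,"x":0,"y":0.0028,"z":0.02,"spin":0},{"grip":0.03,"x":0,"y":0,"z":0.03,"spin":0},{"grip":0.03,"x":0,"y":0,"z":0.03,"spin":0},{"grip":0.03,"x":0,"y":0,"z":0.018,"spin":0},{"grip":0.03,"x":0,"y":0,"z":0.007,"spin":0},{"grip":0.03,"x":0,"y":0,"z":0,"spin":0},{"grip":0.03,"x":0,"y":0,"z":0,"spin":0}]'
python3 -m crank '[{"grip":0.03,"x":0,"y":0,"z":0.002,"spin":0},{"grip":0.03,"x":0,"y":0,"z":0.001,"spin":0},{"grip":0.03,"x":0,"y":0,"z":0,"spin":0},{"grip":0.03,"x":0,"y":0,"z":0,"spin":0}]'
```

```text
t: 40.18
ee_pos: [451.1, -213.7, 45.6]
tcp_rot: [-3.13, -0.273, 0.0]
force: [0.4, 0.2, -0.5]
grip_width: 0.484
t: 40.52
ee_pos: [451.2, -214.8, 43.1]
tcp_rot: [3.129, 0.271, 0.002]
force: [-0.5, 0.2, 0.0]
grip_width: 0.483
```

```bash
python3 -m crank '[{"grip":0.03,"x":-0.0008,"y":0,"z":0.001,"spin":0},{"grip":0.03,"x":0,"y":0,"z":0.001,"spin":0},{"grip":0.03,"x":0,"y":0,"z":0,"spin":0}]'
python3 -m crank '[{"grip":0.03,"x":0,"y":0,"z":0.001,"spin":0},{"grip":0.03,"x":0,"y":0,"z":0,"spin":0},{"grip":0.03,"x":0,"y":0,"z":0,"spin":0}]'
python3 -m crank '[{"grip":0.03,"x":0,"y":0,"z":0.001,"spin":0},{"grip":0.03,"x":0,"y":0,"z":0,"spin":0},{"grip":0.03,"x":0,"y":0,"z":0,"spin":0}]'
```

```text
t: 40.77
ee_pos: [449.9, -214.7, 40.5]
tcp_rot: [3.13, 0.271, 0.001]
force: [-0.7, 1.2, 0.7]
grip_width: 0.483
t: 41.02
ee_pos: [450.5, -215.1, 39.9]
tcp_rot: [3.129, 0.271, 0.002]
force: [-0.2, 0.0, 4.8]
grip_width: 0.486
t: 41.27
ee_pos: [451.2, -215.3, 39.3]
tcp_rot: [3.128, 0.271, 0.004]
force: [-0.0, 0.6, 7.9]
grip_width: 0.486
```

```bash
python3 -m crank '[{"grip":0.03,"x":0,"y":0,"z":0.001,"spin":0},{"grip":0.03,"x":0,"y":0,"z":0,"spin":0},{"grip":0.03,"x":0,"y":0,"z":0,"spin":0}]'
python3 -m crank '[{"grip":0.044,"x":0,"y":0,"z":-0.0005,"spin":0},{"grip":0.05,"x":0,"y":0,"z":0,"spin":0},{"grip":0.058,"x":0,"y":0,"z":0,"spin":0},{"grip":0.065,"x":0,"y":0,"z":0,"spin":0},{"grip":0.07,"x":0,"y":0,"z":0,"spin":0},{"grip":0.07,"x":0,"y":0,"z":0,"spin":0}]'
python3 -m crank '[{"grip":0.07,"x":0,"y":0,"z":-0.015,"spin":0},{"grip":0.07,"x":0,"y":0,"z":-0.03,"spin":0},{"grip":0.07,"x":0,"y":0,"z":-0.04,"spin":0},{"grip":0.07,"x":0,"y":0,"z":-0.04,"spin":0},{"grip":0.07,"x":0,"y":0,"z":-0.02,"spin":0},{"grip":0.05,"x":0,"y":0,"z":0,"spin":0},{"grip":0.05,"x":0,"y":0,"z":0,"spin":0}]'
cat >> h.py <<'E'
def sknob(x,y):
    p,d,K,T=snap("wrist"); P=cloud(d,K,T); m=(P[...,2]>130)&(P[...,2]<142)&(np.hypot(P[...,0]-x,P[...,1]-y)<25); Q=P[m][:,:2]
    c,r=cv2.minEnclosingCircle(Q.astype(np.float32)); v=np.array(c)-[536.9,-198]; print("shutter knob",len(Q),c,r,"angle",np.degrees(np.arctan2(v[1],v[0]))%360,"rad",np.hypot(*v)); return p
E
python3 - <<'E'
from h import *
p,d,K,T=bayegg(); save(p,"w12"); go(563.7,-289,184,jaw=106)
E
```

```text
t: 41.52
ee_pos: [451.7, -215.7, 38.8]
tcp_rot: [3.127, 0.271, 0.006]
force: [-0.0, -0.7, 11.9]
grip_width: 0.484
t: 42.02
ee_pos: [449.6, -214.5, 37.5]
tcp_rot: [-3.129, -0.271, 0.001]
force: [0.0, -0.7, 0.1]
grip_width: 0.819
t: 42.6
ee_pos: [450.6, -215.0, 184.0]
tcp_rot: [3.128, 0.271, 0.004]
force: [0.1, -0.3, -1.0]
grip_width: 0.587
bay egg n 1772 apex [ 450.  -214.    85.8]
t 42.65 pos [ 449.4 -214.3  182.5] shift [99.8 93.2 -1.6] q6 0.87 rows>= 4.0
jaw now -80.1 spin -0.106 rows 1.0 alt 3.035
shift after spin [ 89.3 103.3  -1.6]
```

Egg 3 is seated: apex (450,-214,86). Now to the shutter knob.

```bash
python3 -m crank '[{"grip":0.05,"x":0,"y":0,"z":0,"spin":-0.106},{"grip":0.05,"x":0.0223,"y":0.0258,"z":0,"spin":0},{"grip":0.05,"x":0.0223,"y":0.0258,"z":0,"spin":0},{"grip":0.05,"x":0.0223,"y":0.0258,"z":0,"spin":0},{"grip":0.05,"x":0.0223,"y":0.0258,"z":0,"spin":0},{"grip":0.05,"x":0,"y":0,"z":0,"spin":0},{"grip":0.05,"x":0,"y":0,"z":0,"spin":0}]'
python3 -c "
from h import *
sknob(564,-289); go(564,-289.5,112,jaw=106)"
```

```text
t: 43.23
ee_pos: [564.0, -289.5, 179.2]
tcp_rot: [-3.108, -0.436, 0.006]
force: [-0.8, -0.3, -0.8]
grip_width: 0.589
shutter knob 615 (562.2227783203125, -289.4983825683594) 9.136791229248047 angle 285.4697770172725 rad 94.93785922636734
t 43.28 pos [ 562.6 -288.5  179.6] shift [ 1.4  1.7 67.5] q6 0.75 rows>= 2.0
jaw now -74.0 spin -0.001 rows 1.0 alt 3.141
shift after spin [ 1.4  1.7 67.5]
```

```bash
python3 -m crank '[{"grip":0.05,"x":0,"y":0.0005,"z":0.023,"spin":0},{"grip":0.05,"x":0,"y":0,"z":0.023,"spin":0},{"grip":0.05,"x":0,"y":0,"z":0.022,"spin":0},{"grip":0.0,"x":0,"y":0,"z":0,"spin":0},{"grip":0.0,"x":0,"y":0,"z":0,"spin":0},{"grip":0.0,"x":0,"y":0,"z":0,"spin":0},{"grip":0.0,"x":0,"y":0,"z":0,"spin":0},{"grip":0.0,"x":0,"y":0,"z":0,"spin":0},{"grip":0.0,"x":0,"y":0,"z":0,"spin":0}]'
python3 -m crank '[{"grip":0.0,"x":-0.0114,"y":-0.0007,"z":0,"spin":0.12},{"grip":0.0,"x":-0.0114,"y":-0.0007,"z":0,"spin":0.12},{"grip":0.0,"x":-0.0114,"y":-0.0007,"z":0,"spin":0.12},{"grip":0.0,"x":-0.0114,"y":-0.0007,"z":0,"spin":0.12},{"grip":0.0,"x":-0.0114,"y":-0.0007,"z":0,"spin":0.12},{"grip":0.0,"x":-0.0114,"y":-0.0007,"z":0,"spin":0.12},{"grip":0.0,"x":0,"y":0,"z":0,"spin":0}]'
python3 -c "
from h import *
v=robot.get_state()['ee_pos'][:2]-[536.9,-198]; print(np.hypot(*v),np.degrees(np.arctan2(v[1],v[0]))%360)"
```

```text
t: 44.03
ee_pos: [563.1, -288.9, 115.1]
tcp_rot: [-3.11, -0.437, 0.002]
force: [-3.5, 2.7, -3.0]
grip_width: 0.186
t: 44.62
ee_pos: [495.6, -283.2, 115.1]
tcp_rot: [-3.064, 0.692, 0.002]
force: [-0.1, 1.5, -7.3]
grip_width: 0.186
94.70142021713782 244.13585205100642
```

```bash
python3 -m crank '[{"grip":0.0,"x":-0.0114,"y":-0.0007,"z":0,"spin":0.12},{"grip":0.0,"x":-0.0114,"y":-0.0007,"z":0,"spin":0.12},{"grip":0.0,"x":-0.0114,"y":-0.0007,"z":0,"spin":0.12},{"grip":0.0,"x":-0.0114,"y":-0.0007,"z":0,"spin":0.12},{"grip":0.0,"x":-0.0114,"y":-0.0007,"z":0,"spin":0.12},{"grip":0.0,"x":-0.0114,"y":-0.0007,"z":0,"spin":0.12},{"grip":0.0,"x":-0.0114,"y":-0.0007,"z":0,"spin":0.12},{"grip":0.0,"x":-0.007,"y":-0.0003,"z":0,"spin":0.07},{"grip":0.0,"x":0,"y":0,"z":0,"spin":0}]'
python3 -m crank '[{"grip":0.0,"x":-0.004,"y":-0.0001,"z":0,"spin":0.03},{"grip":0.0,"x":0,"y":0,"z":0,"spin":0}]'
python3 -c "
from h import *
v=robot.get_state()['ee_pos'][:2]-[536.9,-198]; print(np.hypot(*v),np.degrees(np.arctan2(v[1],v[0]))%360)"
```

```text
t: 45.37
ee_pos: [444.1, -217.9, 115.1]
tcp_rot: [2.453, -1.961, -0.002]
force: [-5.8, -1.1, -3.4]
grip_width: 0.186
t: 45.53
ee_pos: [443.6, -215.7, 115.1]
tcp_rot: [2.425, -1.993, 0.0]
force: [-6.0, -1.5, -2.5]
grip_width: 0.185
94.94109891664935 190.71582966637018
```

Near the stop; I push a little more to feel it.

```bash
python3 -m crank '[{"grip":0.0,"x":-0.003,"y":0,"z":0,"spin":0.02},{"grip":0.0,"x":0,"y":0,"z":0,"spin":0}]'
python3 -m crank '[{"grip":0.0,"x":-0.003,"y":0,"z":0,"spin":0},{"grip":0.0,"x":0,"y":0,"z":0,"spin":0}]'
python3 -c "
from h import *
v=robot.get_state()['ee_pos'][:2]-[536.9,-198]; print(np.hypot(*v),np.degrees(np.arctan2(v[1],v[0]))%360, robot.get_state()['q'][5])"
```

```text
t: 45.7
ee_pos: [443.6, -215.6, 115.1]
tcp_rot: [2.404, -2.013, 0.006]
force: [-6.4, -10.7, -7.3]
grip_width: 0.187
t: 45.87
ee_pos: [443.7, -215.5, 115.2]
tcp_rot: [2.403, -2.008, 0.012]
force: [-6.4, -19.3, -11.5]
grip_width: 0.187
94.84724089520621 190.60280744158655 2.440325956374791
```

The stop is felt (19 N). I release, rise and verify.

```bash
python3 -m crank '[{"grip":0.0,"x":0.004,"y":0,"z":0,"spin":0},{"grip":0.05,"x":0,"y":0,"z":0,"spin":0},{"grip":0.05,"x":0,"y":0,"z":0,"spin":0},{"grip":0.05,"x":0,"y":0,"z":0,"spin":0},{"grip":0.05,"x":0,"y":0,"z":0,"spin":0},{"grip":0.05,"x":0,"y":0,"z":-0.03,"spin":0},{"grip":0.05,"x":0,"y":0,"z":-0.03,"spin":0},{"grip":0.05,"x":0,"y":0,"z":-0.04,"spin":0},{"grip":0.05,"x":0,"y":0,"z":-0.04,"spin":0},{"grip":0.05,"x":0,"y":0,"z":-0.04,"spin":0},{"grip":0.05,"x":0,"y":0,"z":0,"spin":0},{"grip":0.05,"x":0,"y":0,"z":0,"spin":0}]'
python3 - <<'E'
from h import *
p=sknob(444,-215.5); bar(); save(p,"w13")
for n,b in(("scene",(95,170,245,290)),("side",(210,110,350,220))):
    q,_,_,_=snap(n); save(cv2.resize(q[b[1]:b[3],b[0]:b[2]],None,fx=5,fy=5,interpolation=cv2.INTER_CUBIC),n+"end"); save(q,n+"full")
E
```

```text
t: 46.87
ee_pos: [446.1, -213.4, 298.4]
tcp_rot: [-2.402, 2.023, -0.014]
force: [0.6, 1.0, -0.6]
grip_width: 0.582
shutter knob 252 (444.2420349121094, -214.40380859375) 9.022149085998535 angle 190.03940191862839 rad 94.09879611668335
bar (537.4112548828125, -198.6836700439453) dir 10.7079093453641
```

View pics/sceneend.png

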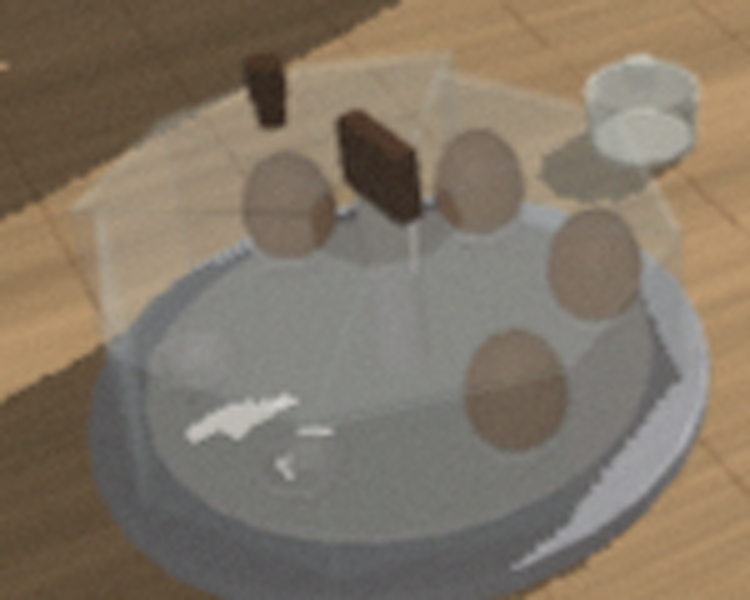

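View pics/w13.png

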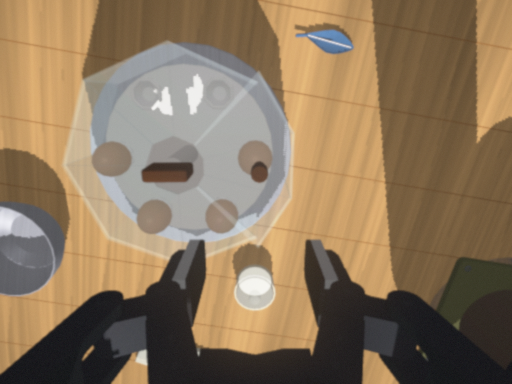

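The final views show four upright eggs in the keeper: wrist pixels (112,158), (153,216), (221,215) and (255,156). The shutter knob stands over the bay egg at (259,172), and the bar lies along the bay line. Handing in.

```bash
python3 -c "
from station import order,robot
print(robot.get_state()['force']); print(order.finish_job())"
```

```text
[ 0.57511376  0.2696164  -0.03283971]
the job is handed in; nothing more can be done
None
```

I handed the job in at about 47 s. All three eggs from the rack are in the keeper, pointed end up, next to the one egg that was already there. The turntable was turned three clicks by its knob, and the shutter is shut.

**Shutter:** it started about 0.23 rad ajar, not closed. I opened it to its stop. At the end I closed it until I felt the stop at about 19 N; the knob then measured 190.0–190.6°, against a bay direction of about 190.3°.

**Eggs:** each was lowered in millimetre steps until it pressed on its cup with 12–15 N, then released slowly. Right after release, each tip was within about 2 mm of the cup centre and 86 mm above the board, as expected for a seated egg. The final pictures show all four eggs upright.

**Turntable:** the last bar reading was 10.7° against the bay line at about 10.3°, so it rests on a click stop. Single readings scattered by about 1°.

**Rack:** it was knocked about 24 mm along its row before the last pick. I measured the egg again and picked it from the new position.

No check failed. The measured tool position scattered by 1–2 mm, and it stood up to about 4 mm above the aimed height while gripping the knobs. I checked where the bowl, chopstick rest, sushi mold and food cup stand only by eye. The arm never went close to them, but the food cup is not in the final pictures I looked at.

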